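# Load the lapping spindle and park the valve pistons

### The job

First switch the lapping motor off at its rocker. Then load every brass collar on the bench onto the D-shaped spindle, turned so that its flat meets the spindle's flat and it drops fully home, widest at the bottom and narrowest on top, and lay each loose valve piston lengthwise in a groove of the olive bench block, one to a groove and not sticking out past the block's ends, so that it cannot roll. Leave the motor off and the caliper, valve slide and thumb saddle alone.

Things in the scene. Friction and masses are not known exactly. Their poses are not given: they have to be found in the camera images.
- post_base (a point): Foot of the upright steel spindle: on its axis, at the top face of its round flange (58 mm across), 44 mm above the bench, z up. The spindle rises 56 mm from here, 24 mm in diameter, with ONE flat along its height, 7 mm from the axis; x points from the axis square through that flat. Its top 6 mm taper to 72 percent. It may stand at any angle and is stiff (0.4 N m to turn).
- motor: Fixed lapping head that carries spindle and rocker; origin on the bench under the spindle's axis, x pointing away from the rocker. Grey housing 40 mm high, from x = -110 to +55 mm, y = -55 to +55 mm; a lying dark motor can, 68 mm across, top 70 mm above the bench, goes on from there to x = +140 mm.
- rocker (a joint): Black rocker switch on top of the lapping head, 80 mm from the spindle axis: +0.18 rad is fully on (as found), -0.18 fully off. It stays where it is left; pressing the raised end straight down with 2 to 3 N tips it, and it stops dead at -0.18 (off).
- rocker_off_end (a point): Top surface of the rocker near its off end (the end farther from the spindle, marked with a small white dot), 17 mm from the rocker's pivot. While on, this end stands raised, about 61 mm above the bench; press it down about 6 mm. The rocker is 44 mm long and 26 mm wide; this frame's x axis points along it towards the spindle.
- groove1 (a point): Middle of the first groove of the fixed olive rubber bench block, at the level of the block's top, 25 mm above the bench. The groove runs along this frame's x axis, 100 mm long, open at both ends, 17 mm wide and 7 mm deep. A piston lying in it rests on the groove's two edges with its centre 5.3 mm above this point.
- groove2 (a point): Middle of the second, central groove, the same as the first, parallel to it and 66 mm away. The block measures 100 mm along the grooves, 200 mm across, 25 mm high, and its middle is here.
- groove3 (a point): Middle of the third groove, the same again, 66 mm beyond the second.
- c_wide (a point): Centre (half-way up, on the bore axis z) of the wide brass collar: an eight-sided ring 62 mm across its outer flats (one every 45 degrees), 16 mm high, lying flat. Its bore is 26.8 mm across with one flat 8.3 mm from the axis; x points from the axis square through that flat and through an outer flat. Either face may be up. May be absent.
- c_middle (a point): Centre (half-way up, on the bore axis z) of the middle brass collar: an eight-sided ring 54 mm across its outer flats (one every 45 degrees), 16 mm high, lying flat. Its bore is 26.8 mm across with one flat 8.3 mm from the axis; x points from the axis square through that flat and through an outer flat. Either face may be up. May be absent.
- c_narrow (a point): Centre (half-way up, on the bore axis z) of the narrow brass collar: an eight-sided ring 46 mm across its outer flats (one every 45 degrees), 16 mm high, lying flat. Its bore is 26.8 mm across with one flat 8.3 mm from the axis; x points from the axis square through that flat and through an outer flat. Either face may be up. May be absent.
- p_1 (a point): Centre of valve piston 1, a silver cylinder 20 mm in diameter and 70 mm long with dark port holes, lying on its side, axis along this frame's x axis (level); a brass stem 8 mm thick sticks out 12 mm at the +x end. It rolls when pushed sideways. The three pistons are alike.
- p_2 (a point): Centre of valve piston 2, a silver cylinder 20 mm in diameter and 70 mm long with dark port holes, lying on its side, axis along this frame's x axis (level); a brass stem 8 mm thick sticks out 12 mm at the +x end. It rolls when pushed sideways. The three pistons are alike.
- p_3 (a point): Centre of valve piston 3, a silver cylinder 20 mm in diameter and 70 mm long with dark port holes, lying on its side, axis along this frame's x axis (level); a brass stem 8 mm thick sticks out 12 mm at the +x end. It rolls when pushed sideways. The three pistons are alike.
- collar_wide: The wide collar itself (origin at the centre of its underside, 8 mm from the point c_wide).
- collar_middle: The middle collar itself (origin at the centre of its underside, 8 mm from the point c_middle).
- collar_narrow: The narrow collar itself (origin at the centre of its underside, 8 mm from the point c_narrow).
- piston1: Piston 1 itself (origin on its surface, 10 mm from its axis, and so turning with it).
- piston2: Piston 2 itself (origin on its surface, 10 mm from its axis, and so turning with it).
- piston3: Piston 3 itself (origin on its surface, 10 mm from its axis, and so turning with it).
- caliper: Bystander: steel caliper lying flat, 190 mm long; leave alone. Origin in the middle of its beam, on the bench.
- slide: Bystander: silver U-shaped valve slide lying flat, 115 x 45 mm, 13 mm high; leave alone.
- saddle: Bystander: small brass thumb saddle, 34 x 20 mm, 21 mm high; leave alone.
Mind the look-alikes: they are no part of the job. What is shaped like the collar_wide but pink is not meant.

How it is judged (in metres and radians):
On the way, in this order (a step that is already met when the one before it is completed fails the run):
1. the motor is switched off at the rocker (value of joint rocker below -0.12 rad), for 0.2 s.
2. every collar present is home on the spindle, widest lowest (horizontal distance between each of c_wide, c_middle, c_narrow and post_base below 0.004 m and angle between the z axis of each of c_wide, c_middle, c_narrow and the z axis of post_base, either way round below 0.08 rad and angle between the x axis of each of c_wide, c_middle, c_narrow and the x axis of post_base, either way round below 0.4 rad and linear speed of each of collar_wide, collar_middle, collar_narrow below 0.02 m/s and z of c_wide in the frame of post_base below 0.0105 m and z of c_middle in the frame of post_base below 0.0265 m and z of c_narrow in the frame of post_base between 0.02 and 0.0425 m and distance between c_wide and c_middle below 0.02 m and distance between c_middle and c_narrow below 0.02 m and distance between c_wide and c_narrow below 0.036 m), for 0.2 s.
At the end, for the whole second after the job is handed in: Rocker off (below -0.12 rad); every collar on the spindle within 4 mm of its axis, level within 0.08 rad, flats matched within 0.4 rad, home within 2.5 mm, widest lowest; all pistons at rest in a groove each, within 4 mm across, 16 mm along and 0.12 rad (all of step 2 and value of joint rocker below -0.12 rad and ((x of p_1 in the frame of groove1 between -0.016 and 0.016 m and y of p_1 in the frame of groove1 between -0.004 and 0.004 m and z of p_1 in the frame of groove1 below 0.0085 m and angle between the x axis of p_1 and the x axis of groove1, either way round below 0.12 rad) or (x of p_1 in the frame of groove2 between -0.016 and 0.016 m and y of p_1 in the frame of groove2 between -0.004 and 0.004 m and z of p_1 in the frame of groove2 below 0.0085 m and angle between the x axis of p_1 and the x axis of groove2, either way round below 0.12 rad) or (x of p_1 in the frame of groove3 between -0.016 and 0.016 m and y of p_1 in the frame of groove3 between -0.004 and 0.004 m and z of p_1 in the frame of groove3 below 0.0085 m and angle between the x axis of p_1 and the x axis of groove3, either way round below 0.12 rad)) and linear speed of each of piston1, piston2, piston3 below 0.02 m/s and ((x of p_2 in the frame of groove1 between -0.016 and 0.016 m and y of p_2 in the frame of groove1 between -0.004 and 0.004 m and z of p_2 in the frame of groove1 below 0.0085 m and angle between the x axis of p_2 and the x axis of groove1, either way round below 0.12 rad) or (x of p_2 in the frame of groove2 between -0.016 and 0.016 m and y of p_2 in the frame of groove2 between -0.004 and 0.004 m and z of p_2 in the frame of groove2 below 0.0085 m and angle between the x axis of p_2 and the x axis of groove2, either way round below 0.12 rad) or (x of p_2 in the frame of groove3 between -0.016 and 0.016 m and y of p_2 in the frame of groove3 between -0.004 and 0.004 m and z of p_2 in the frame of groove3 below 0.0085 m and angle between the x axis of p_2 and the x axis of groove3, either way round below 0.12 rad)) and ((x of p_3 in the frame of groove1 between -0.016 and 0.016 m and y of p_3 in the frame of groove1 between -0.004 and 0.004 m and z of p_3 in the frame of groove1 below 0.0085 m and angle between the x axis of p_3 and the x axis of groove1, either way round below 0.12 rad) or (x of p_3 in the frame of groove2 between -0.016 and 0.016 m and y of p_3 in the frame of groove2 between -0.004 and 0.004 m and z of p_3 in the frame of groove2 below 0.0085 m and angle between the x axis of p_3 and the x axis of groove2, either way round below 0.12 rad) or (x of p_3 in the frame of groove3 between -0.016 and 0.016 m and y of p_3 in the frame of groove3 between -0.004 and 0.004 m and z of p_3 in the frame of groove3 below 0.0085 m and angle between the x axis of p_3 and the x axis of groove3, either way round below 0.12 rad))); the robot touches nothing.
It fails at once if a collar is put on the spindle while the motor switch is still on (value of joint rocker above -0.08 rad and ((horizontal distance between c_wide and post_base below 0.012 m and z of c_wide in the frame of post_base below 0.055 m) or (horizontal distance between c_middle and post_base below 0.012 m and z of c_middle in the frame of post_base below 0.055 m) or (horizontal distance between c_narrow and post_base below 0.012 m and z of c_narrow in the frame of post_base below 0.055 m))).
It fails at once if the caliper, valve slide or thumb saddle is shoved aside (more than 4 cm) (distance of any of caliper, slide, saddle from where it was at the start of the episode above 0.04 m).
Of collar_wide, collar_middle, collar_narrow only 2 to 3 are there at a start; the rules pass over those that are not, and their reading is None.
At some moment in a run one of collar_wide, collar_middle, collar_narrow may be knocked a few centimetres aside while the robot is not near it.
Once in a run the grip may slacken for a moment while it holds something.
It also fails if it takes over 208 s, if anything falls off the work surface, if the arm or the gripper's body presses on something with over 40 N, if the wrist force passes 120 N, or if a joint passes its speed limit or range.

### The arm

A 7-joint arm with a two-finger parallel gripper is mounted at the origin on the work surface. World frame = base frame: x ahead of the robot, y to its left, z up, the work surface at z = 0. Lengths are in mm, angles in rad, forces in N, time in s.
With the tool pointing down it reaches from about 400 to 875 mm from the base axis. Payload 4.4 kg.
Tool frame: the origin (TCP) lies at the very end of the fingers, on their centre line; the grasp point (between the pads) lies 19 mm behind it; z points along the fingers, x is the direction in which the jaws open and shut, and the axes are right-handed (so a half turn about z gives the same grasp; the last joint's range is limited). The gripper opens to 85 mm and grips with 20 to 120 N. Pads are 22 mm wide; open, the fingers measure 114 mm over their backs; the gripper's body (76 mm by 85 mm) begins 54 mm behind the grasp point. The pads swing forward as they close: fully open they stand 13 mm farther back than shut.
Start: joints at [1.104, 0.628, 0.038, 1.517, -0.027, 0.996, -0.02], TCP at [253.629, -598.49, 231.313] pointing down, gripper open.
Joint ranges: [-3.06, 3.06], [-0.37, 2.12], [-1.25, 1.32], [0.18, 2.47], [-1.1, 4.24], [0.23, 1.98], [-2.94, 2.94]. Speed limits (rad/s): [2.57, 2.57, 3.14, 3.14, 3.14, 3.14, 3.14].

### API

Orientations are given as [roll, pitch, yaw] about the fixed x, y, z axes, in that order (R = Rz(yaw) Ry(pitch) Rx(roll)).
In Python, from cell import telemetry, get_image, get_calibration, ctrl gives the robot as it stands. The module is installed in compiled form; this text tells all that it offers.
- The arm moves only by the tool arm_command, never from a script. Its arguments are lists of equal length, an entry for each row: "rot": the turn, a rotation vector about the world's x, y, z in degrees, a list of three; "slide": the shift along the world's x, y, z in mm, a list of three; "gripper": the finger opening in mm, from 0 to 85.4. A call has 1 to 5 rows; each row shifts and turns the pose as measured when the row begins; what a row does not reach is not made up. A row lasts 1/12 s, in which the tool goes at most 41.7 mm and 7.16 degrees, less where a joint would pass 70% of its speed; a pose out of reach is approached as far as the arm can. A call with a gripper value outside its range is refused whole. The fingers move at their own pace and stop on an object; the grip force is fixed at half the most. Time passes only in rows, so rows that do not move let the fingers close. It gives the time, the measured TCP pose, the force and the opening at its end, in the units of the state.
- telemetry.read_state(): the state, without advancing time (a new reading comes with each control period).
- get_image(name): name is "scene" or "top"; returns (picture, depth): 420x560x3 uint8, red, green, blue; 420x560 float32, mm along the optical axis (not along the pixel's ray), 0 where there is no reading.
- get_calibration(name): a dict with "fx", "fy", "cx", "cy" (pixels), "xyz" and "attitude" of the camera in the world. Camera axes: x right, y up, looking along -z (the intrinsics and any distortion apply to the point x, -y, -z); pixel columns grow to the right and rows downward; lengths in mm; the calibration is good to about 2 mm. A picture is of the moment at which its call begins. get_calibration takes no time and is no camera call.
- ctrl.finish_job(): hands the job in, once; it reports no verdict.
The state is a dict: "clock": time; "qpos": joint angles; "qd": joint speeds; "tau": joint torques, N m; "eef_pos": TCP position; "tool_rot": TCP orientation; "force": force on the tool from outside, world axes, zero at the start; "torque": the same for the moment, N m; "width": finger opening in mm.
Only numpy, scipy, OpenCV 4.12 (cv2) and the standard library are available. Lean on these libraries where they do the work, as an engineer would, in place of code of your own. Each camera call takes 0.05 s, during which the arm holds its last target.

## Working session

There is one attempt and no reset: what is moved stays moved. The work goes in short steps, Python scripts to look and compute and a tool call to move; the robot and the scene stay as the last step left them, time stands still between calls to the robot, and variables do not carry over. Pictures are saved under pics/ and viewed, and the job is handed in when it is done.

Besides the shell and the picture viewer there is one more tool, called after ">>>" as name(argument=value, ...) on one line, values as JSON. arm_command: Moves the arm, as the interface text tells. Its arguments: {"type":"object","properties":{"rot":{"type":"array"},"slide":{"type":"array"},"gripper":{"type":"array"}},"required":["rot","slide","gripper"]}

```bash
mkdir -p pics
python3 - <<'E'
from cell import telemetry, get_image, get_calibration, ctrl
import cv2, numpy as np
print(telemetry.read_state())
for n in ("scene","top"):
    p,d=get_image(n); cv2.imwrite(f"pics/{n}0.png",p[:,:,::-1]); np.savez(f"{n}0.npz",p=p,d=d)
    print(n,get_calibration(n), d.min(), d.max())
E
```

```text
{'clock': 0.0, 'qpos': array([ 1.10419305,  0.62934134,  0.03840682,  1.51837899, -0.02696746,
        0.99632745, -0.01997423]), 'qd': array([-9.43852390e-04,  4.24078750e-04, -1.36927528e-03,  4.15536456e-04,
        1.22882273e-03, -6.15675768e-05, -9.68750570e-04]), 'tau': array([ 2.10761386e-04, -5.63398433e+01,  1.22640945e+00, -1.93445438e+01,
        1.10722653e-02,  1.02954419e-02, -1.09076844e-06]), 'eef_pos': array([ 253.38885549, -597.88009129,  230.38806357]), 'tool_rot': array([ 3.14156026e+00,  1.93777155e-03, -1.16992143e+00]), 'force': array([ 1.16743317,  0.16458278, -0.76483075]), 'torque': array([-0.00939987,  0.00689025, -0.03901848]), 'width': 84.97894340424669}
scene {'fx': 452.01939818490246, 'fy': 452.01939818490246, 'cx': 279.8528682340191, 'cy': 209.4982710077131, 'xyz': array([1216.79678409, -207.84245855,  845.16296336]), 'attitude': array([ 0.7247813 , -0.0127457 ,  1.31982032])} 0.0 3562.9534
top {'fx': 386.5952193491603, 'fy': 386.5952193491603, 'cx': 277.60585561823723, 'cy': 205.6053349710489, 'xyz': array([535.25417456, -26.17156356, 916.19804303]), 'attitude': array([ 4.84093127e-02, -9.78104513e-04, -1.57753866e+00])} 0.0 1725.8009
```

View pics/scene0.png

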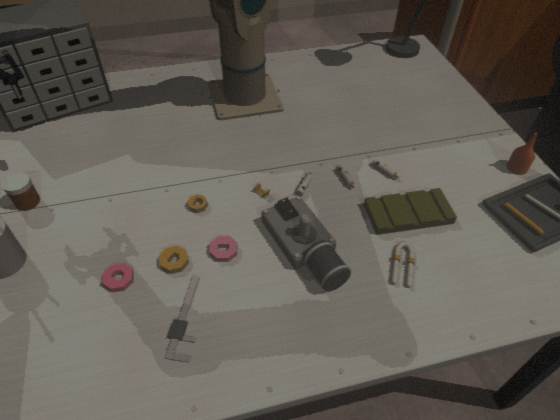

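View pics/top0.png

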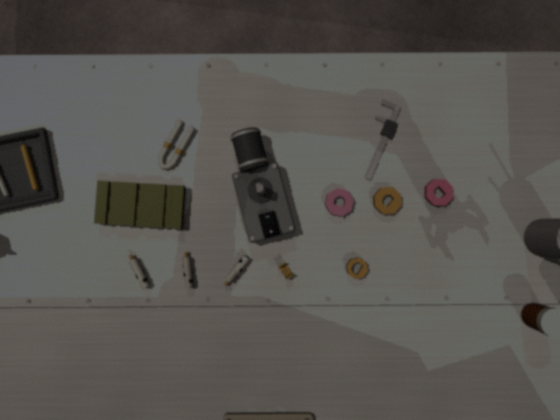

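```bash
cat > h.py <<'E'
from cell import telemetry, get_image, get_calibration, ctrl
import cv2, numpy as np
from scipy.spatial.transform import Rotation as R
def cam(n):
    c=get_calibration(n); return c, R.from_euler('xyz',c['attitude']).as_matrix()
def ray(n,u,v):
    c,M=cam(n); u=np.asarray(u,float);v=np.asarray(v,float)
    d=np.stack([(u-c['cx'])/c['fx'],-(v-c['cy'])/c['fy'],-np.ones_like(u)],-1)
    return c['xyz'],d@M.T
def onplane(n,u,v,z):
    o,d=ray(n,u,v); t=(z-o[2])/d[...,2]; return o+d*t[...,None]
def pts(n,u,v,dep):
    o,d=ray(n,u,v); return o+d*np.asarray(dep)[...,None]
def proj(n,P):
    c,M=cam(n); q=(np.asarray(P)-c['xyz'])@M
    return np.stack([c['cx']+c['fx']*q[...,0]/-q[...,2], c['cy']-c['fy']*q[...,1]/-q[...,2]],-1)
def grab(n,tag):
    p,d=get_image(n); np.savez(f"{tag}_{n}.npz",p=p,d=d); return p,d
def crop(p,x0,y0,x1,y1,s,fn,g=0.6):
    q=p[y0:y1,x0:x1].astype(float)/255; q=np.clip(q**g,0,1); q=(q/q.max()*255).astype(np.uint8)
    cv2.imwrite(fn,cv2.resize(q[:,:,::-1],None,fx=s,fy=s,interpolation=cv2.INTER_CUBIC))
E
python3 - <<'E'
from h import *
T=np.load('top0.npz');S=np.load('scene0.npz')
crop(T['p'],90,110,290,290,4,'pics/tA.png'); crop(T['p'],290,90,470,290,3,'pics/tB.png')
crop(S['p'],140,150,340,300,4,'pics/sA.png'); crop(S['p'],270,140,470,290,4,'pics/sB.png')
for u,v in [(340,190),(130,240),(263,188),(269,225),(388,188),(250,150),(110,200),(220,150)]:
    print(u,v,pts('top',u,v,T['d'][v,u]).round(1))
for u,v in [(230,150),(380,240),(288,207),(173,250),(340,380),(410,195)]:
    print(u,v,pts('scene',u,v,S['d'][v,u]).round(1))
E
```

```text
340 190 [ 614.3 -173.2   16.7]
130 240 [500.8 320.5   3.4]
263 188 [612.2   3.4 101.2]
269 225 [533.9  -7.9  56.3]
388 188 [ 618.3 -285.5   16.3]
250 150 [699.1  32.7  72.2]
110 200 [594.4 362.3  18.5]
220 150 [713.4 109.2   0.9]
230 150 [246.  -92.7   1.9]
380 240 [643.2 195.2  -1.1]
288 207 [538.2  -3.7  54.8]
173 250 [ 569.5 -280.4   16.3]
340 380 [ 9.349e+02 -8.000e+00 -1.000e-01]
410 195 [542.5 314.6  20.5]
```

View pics/tA.png

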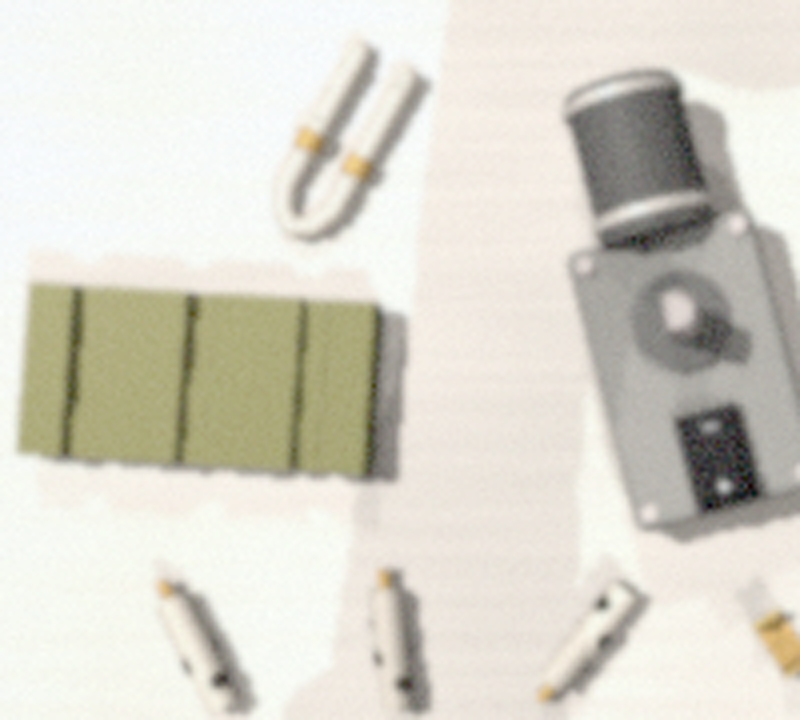

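View pics/tB.png

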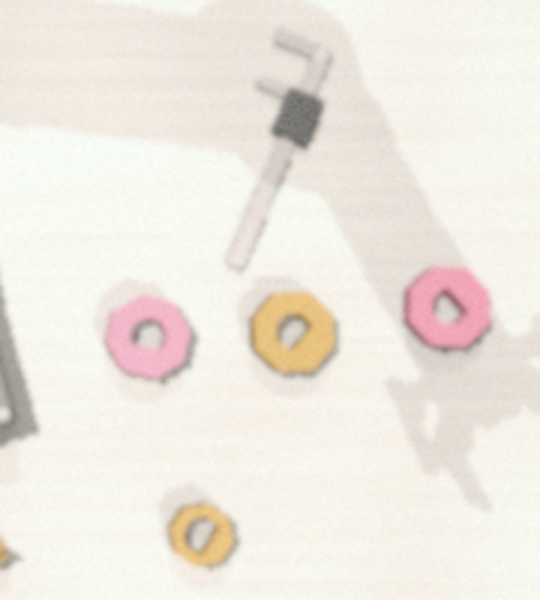

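View pics/sA.png

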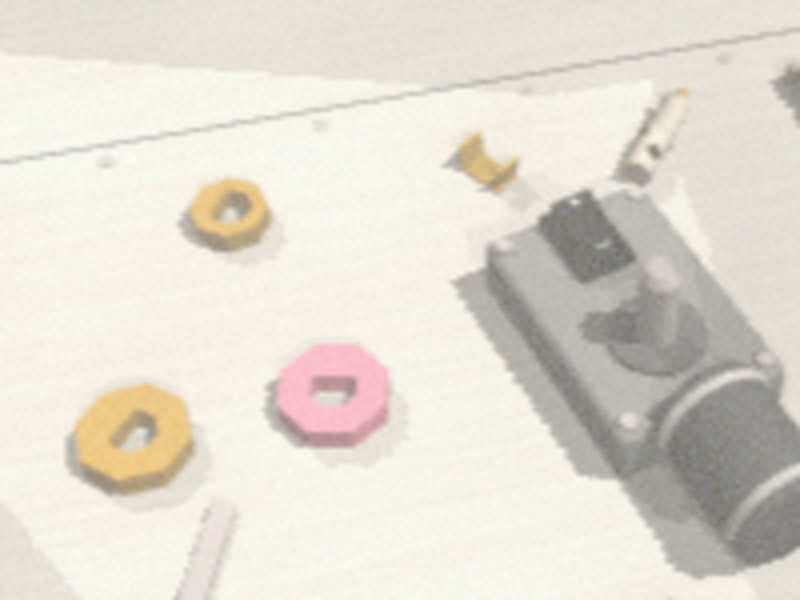

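View pics/sB.png

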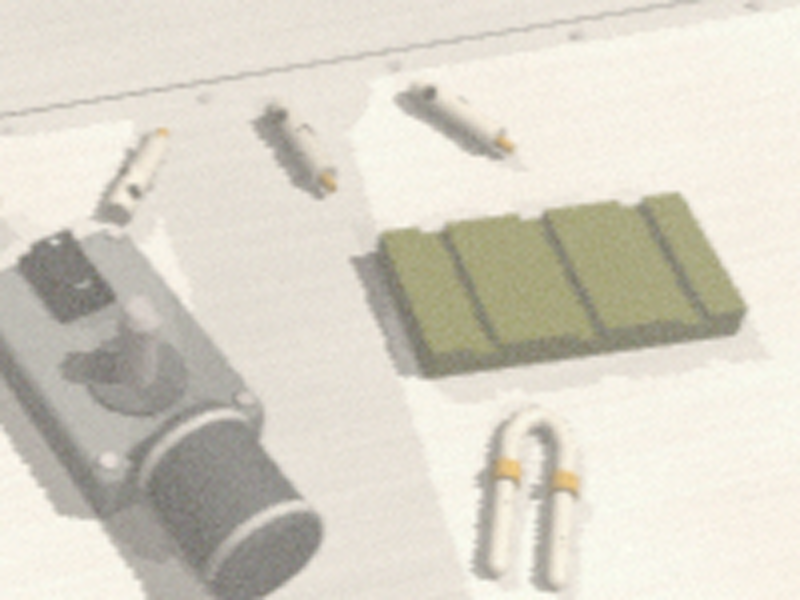

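Run:
```python
from h import *
T=np.load('top0.npz');S=np.load('scene0.npz')
for n,F in (('top',T),('scene',S)):
    p=F['p']; hsv=cv2.cvtColor(cv2.GaussianBlur(p,(3,3),0),cv2.COLOR_RGB2HSV)
    print(n)
    for name,lo,hi in (('brass',(12,110,60),(24,255,255)),('pink',(165,70,60),(180,255,255)),('olive',(25,60,20),(40,255,255))):
        m=cv2.inRange(hsv,np.array(lo),np.array(hi))
        cs,h=cv2.findContours(m,cv2.RETR_CCOMP,cv2.CHAIN_APPROX_NONE)
        for i,c in enumerate(cs):
            a=cv2.contourArea(c)
            if a<25: continue
            M=cv2.moments(c); u,v=M['m10']/M['m00'],M['m01']/M['m00']
            z=16 if name!='olive' else 25
            q=onplane(n,c[:,0,0],c[:,0,1],z)[:,:2].astype(np.float32)
            A=cv2.contourArea(q); r=cv2.minAreaRect(q)
            # +perimeter half-pixel correction
            print(name,'hole' if h[0][i][3]>=0 else 'out',(round(u,1),round(v,1)),'A',round(A),'W',onplane(n,u,v,z).round(1)[:2],'rect',np.round(r[0],1),np.round(r[1],1),round(r[2],1))
```

```text
top
brass out (285.8, 271.1) A 398 W [427.1 -45.2] rect [428.5 -44.6] [35.1 16. ] 33.4
brass out (356.9, 267.8) A 1556 W [ 433.6 -209.7] rect [ 433.7 -209.5] [47.1 42.6] 44.5
brass hole (356.1, 267.5) A 489 W [ 434.2 -208. ] rect [ 434.3 -207.8] [21.1 27.9] 44.2
brass out (387.2, 200.4) A 2952 W [ 589.3 -283.1] rect [ 589.1 -282.7] [60.9 58.4] 89.6
brass hole (386.8, 199.9) A 483 W [ 590.6 -282.3] rect [ 590.8 -282.1] [21.3 26.6] 44.2
brass out (27.9, 166.9) A 879 W [673.5 556.5] rect [673.7 556.7] [109.   10.5] 17.1
pink out (339.0, 202.1) A 2843 W [ 586.2 -170.6] rect [ 585.9 -170.5] [60.  60.4] 33.0
pink hole (339.0, 201.4) A 556 W [ 587.7 -170.6] rect [ 587.5 -170.6] [28.  24.9] 44.4
pink out (438.6, 192.1) A 3217 W [ 607.9 -403.7] rect [ 608.2 -403.5] [63.6 60.9] 89.6
pink hole (438.6, 192.4) A 443 W [ 607.3 -403.7] rect [ 607.  -403.4] [22.9 23.4] 44.1
olive out (139.7, 204.5) A 19296 W [583.2 290.8] rect [583.3 290.6] [203.9  99.2] 86.3
scene
brass out (173.0, 258.5) A 3118 W [ 592.7 -282.6] rect [ 592.8 -283.1] [67.6 60.3] 4.5
brass hole (174.1, 258.3) A 416 W [ 592.8 -280.3]
[... 638 characters left out ...]
 49.1
brass out (474.2, 47.9) A 8760 W [-82.3 863.3] rect [-162.8  922.1] [ 49.2 555.7] 50.7
brass out (523.1, 8.5) A 2075 W [-322.  1228.4] rect [-330.  1233.7] [ 20.6 180.2] 43.4
brass out (12.0, 1.5) A 2896 W [-845.  -792.7] rect [-837.7 -781. ] [132.7  36.5] 77.3
pink out (117.4, 276.9) A 3488 W [ 612.8 -403.2] rect [ 612.3 -404. ] [63. 70.] 87.8
pink hole (118.5, 276.2) A 320 W [ 611.4 -400.9] rect [ 611.  -399.9] [20.8 20.6] 33.3
pink out (223.1, 248.0) A 3245 W [ 590.9 -169.6] rect [ 589.8 -170.4] [61.6 67.8] 76.2
pink hole (222.7, 248.8) A 354 W [ 592.7 -170.8] rect [ 593.4 -170.5] [27.2 16.9] 76.2
olive out (409.6, 209.5) A 20048 W [590.7 289.7] rect [590.  291.4] [200.7 112.5] 86.0
```

Run:
```python
from h import *
T=np.load('top0.npz');S=np.load('scene0.npz')
out=[]
for F,u,v in ((T,387,200),(T,357,268),(S,173,258),(S,197,202)):
    q=F['p'][v-19:v+20,u-19:u+20].astype(float); q=255*np.clip(q/np.percentile(q,99.5),0,1)**0.9
    out.append(cv2.resize(q.astype(np.uint8)[:,:,::-1],(290,290),interpolation=cv2.INTER_CUBIC))
cv2.imwrite('pics/col.png',np.vstack([np.hstack(out[:2]),np.hstack(out[2:])]))
q=[]
for F,u,v,r in ((T,263,188,35),(S,300,225,40)):
    a=F['p'][v-r:v+r,u-r:u+r].astype(float); a=255*np.clip(a/np.percentile(a,98),0,1)**0.6
    q.append(cv2.resize(a.astype(np.uint8)[:,:,::-1],(400,400),interpolation=cv2.INTER_CUBIC))
cv2.imwrite('pics/sp.png',np.hstack(q))
```

```text
(no output)
```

View pics/col.png

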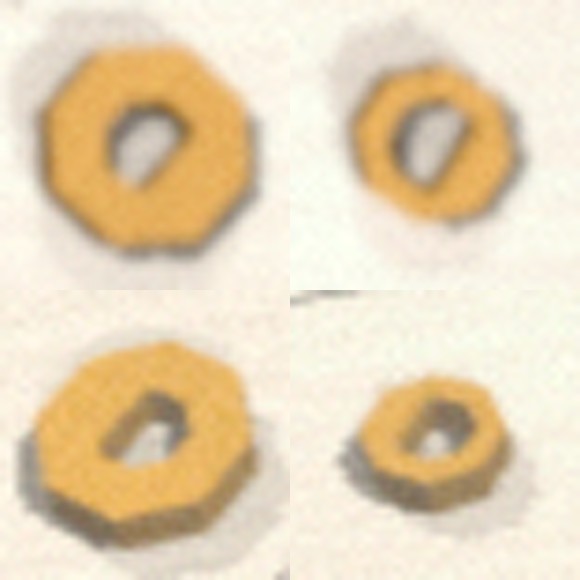

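View pics/sp.png

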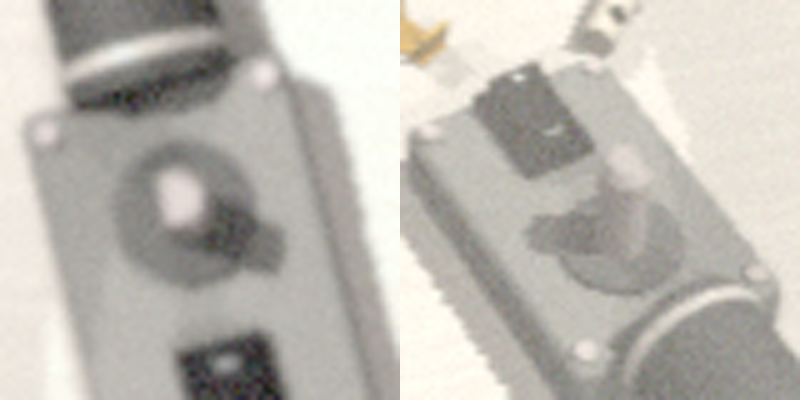

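Run:
```python
from h import *
for n in ('top','scene'):
    P=[];D=[]
    for i in range(20):
        p,d=get_image(n); P.append(p.astype(float)); D.append(np.where(d>0,d,np.nan))
    np.savez(f'avg_{n}.npz',p=np.mean(P,0),d=np.nanmedian(D,0))
T=np.load('avg_top.npz')['p'];S=np.load('avg_scene.npz')['p']
q=[]
for F,u,v,r in ((T,263,188,18),(S,303,228,22)):
    a=F[v-r:v+r,u-r:u+r]; a=255*np.clip((a-a.min())/(np.percentile(a,99.5)-a.min()),0,1)**0.8
    q.append(cv2.resize(a.astype(np.uint8)[:,:,::-1],(400,400),interpolation=cv2.INTER_CUBIC))
cv2.imwrite('pics/sp2.png',np.hstack(q))
```

```text
(no output)
```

View pics/sp2.png

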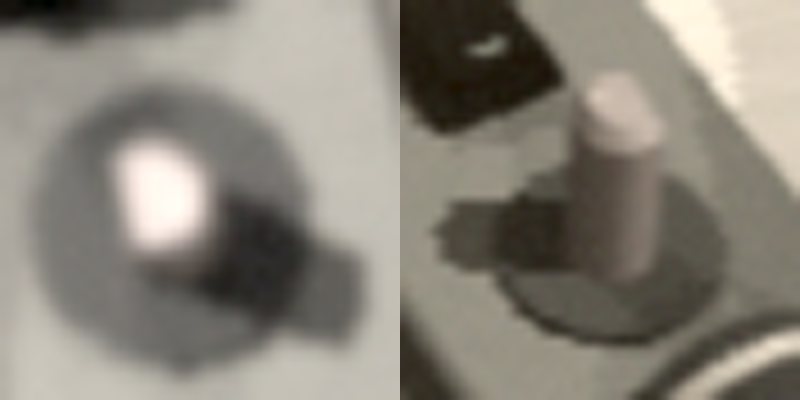

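```bash
cat > m.py <<'E'
from h import *
def up(img,u,v,r,s=8):
    a=img[v-r:v+r+1,u-r:u+r+1].astype(np.float32)
    n=(2*r+1)*s
    return cv2.resize(a,(n,n),interpolation=cv2.INTER_CUBIC), (lambda x,y:((x+.5)/s-.5+u-r,(y+.5)/s-.5+v-r))
def big(m):
    cs,h=cv2.findContours(m.astype(np.uint8),cv2.RETR_CCOMP,cv2.CHAIN_APPROX_NONE)
    o=max(cs,key=cv2.contourArea); i=[k for k,c in enumerate(cs) if c is o][0]
    holes=[c for k,c in enumerate(cs) if h[0][k][3]==i]
    return o,(max(holes,key=cv2.contourArea) if holes else None)
def collar(n,img,u,v,r=19,z=16):
    a,f=up(img,u,v,r)
    sat=1-a.min(2)/np.maximum(a.max(2),1)
    t,_=cv2.threshold((np.clip(sat,0,1)*255).astype(np.uint8),0,255,cv2.THRESH_OTSU)
    val=a.max(2); bright=val>0.72*np.median(val[sat*255>t])
    o,h=big((sat*255>t)&bright)
    res=[]
    for c in (o,h):
        if c is None: res.append(None); continue
        x,y=f(c[:,0,0],c[:,0,1]); res.append(onplane(n,x,y,z)[:,:2])
    O=res[0]; hull=cv2.convexHull(O.astype(np.float32))[:,0]
    ap=cv2.approxPolyDP(hull.reshape(-1,1,2),3.0,True)[:,0]
    e=np.roll(hull,-4,0)-hull; L=np.hypot(*e.T); th=np.arctan2(e[:,1],e[:,0])
    w=L**3; ang=np.degrees(np.angle((w*np.exp(8j*th)).sum()))/8
    M=cv2.moments(hull); ce=np.array([M['m10']/M['m00'],M['m01']/M['m00']])
    wd=[]
    for k in range(4):
        d=np.array([np.cos(np.radians(ang+45*k)),np.sin(np.radians(ang+45*k))]); q=hull@d
        wd.append((q.max()-q.min()))
    # centre from supports
    return ce,ang%45,np.round(wd,1),res[1]
E
python3 - <<'E'
from m import *
I={n:np.load(f'avg_{n}.npz')['p'] for n in('top','scene')}
for nm,n,u,v in (('wide','top',387,200),('wide','scene',173,258),('narrow','top',357,268),('narrow','scene',197,202)):
    ce,ang,wd,h=collar(n,I[n],u,v)
    hc=h.mean(0); 
    # bore: farthest straight edge
    q=cv2.approxPolyDP(h.astype(np.float32).reshape(-1,1,2),1.5,True)[:,0]
    e=np.roll(q,-1,0)-q; k=np.hypot(*e.T).argsort()[::-1][:2]
    print(nm,n,ce.round(1),'ang',round(ang,1),wd,'hole',hc.round(1),[(round(float(np.hypot(*e[i])),1),round(float(np.degrees(np.arctan2(e[i][1],e[i][0]))),1),(q[i]+e[i]/2-ce).round(1)) for i in k])
# spindle
for n,u,v in (('top',262,187),('scene',305,215)):
    a,f=up(I[n],u,v,8 if n=='top' else 9); g=a.mean(2)
    for frac in (.5,.65):
        t=g.min()+(g.max()-g.min())*frac
        o,_=big(g>t); x,y=f(o[:,0,0],o[:,0,1]); P=onplane(n,x,y,100)[:,:2].astype(np.float32)
        M=cv2.moments(P); q=cv2.approxPolyDP(P.reshape(-1,1,2),1.2,True)[:,0]; e=np.roll(q,-1,0)-q
        print(n,frac,M['m10']/M['m00'],M['m01']/M['m00'],'A',cv2.contourArea(P),cv2.minAreaRect(P))
        for i in np.hypot(*e.T).argsort()[::-1][:3]: print('   edge',np.hypot(*e[i]).round(1),np.degrees(np.arctan2(e[i][1],e[i][0])).round(1),(q[i]+e[i]/2).round(1))
E
```

```text
wide top [ 589.5 -283.4] ang 3.0 [63.3 64.6 64.7 63.6] hole [ 592.  -282.8] [(20.8, 135.4, array([-3.4, -6. ])), (11.3, -41.5, array([9. , 8.4]))]
wide scene [ 591.4 -281.6] ang 11.2 [73.1 70.7 64.8 64.8] hole [ 590.8 -281.2] [(18.4, 139.1, array([-6.2, -6.8])), (11.3, -43.3, array([6.4, 8. ]))]
narrow top [ 433.5 -209.6] ang 10.3 [48.5 50.2 48.9 46.6] hole [ 434.7 -208.1] [(18.6, 141.6, array([-4.4, -4.7])), (12.2, -90.4, array([11. , -0.2]))]
narrow scene [ 437.4 -208.2] ang 39.1 [61.9 59.4 49.5 51.1] hole [ 433.9 -205.6] [(10.6, -43.2, array([2.8, 8.3])), (10.3, 140.1, array([-1.4, -3.5]))]
top 0.5 614.4639553149084 11.955798517821163 A 299.22275081012776 ((614.6663818359375, 11.442316055297852), (21.2047061920166, 17.298871994018555), 7.873532295227051)
   edge 11.7 -167.2 [611.4  19.2]
   edge 8.5 -5.6 [612.7   3.4]
   edge 7.9 69.9 [623.7  10.2]
top 0.65 614.333637083692 11.842652395805835 A 225.18614845952106 ((614.5350952148438, 11.299166679382324), (18.746152877807617, 14.841958999633789), 9.195737838745117)
   edge 11.2 -166.6 [611.6  17.9]
   edge 8.3 -9.4 [612.3   4.8]
   edge 7.9 -64.6 [606.5   9. ]
scene 0.5 601.2236441860161 20.018818362115617 A 1164.2153301787257 ((605.2034301757812, 18.128997802734375), (39.25920867919922, 47.432350158691406), 76.27822875976562)
   edge 26.9 162.7 [599.6  38.8]
   edge 18.9 -103.7 [584.6  33.6]
   edge 16.8 18.9 [619.8   7.7]
scene 0.65 593.8945186714868 34.767591434340815 A 221.15046507585794 ((596.875, 32.05696105957031), (16.149471282958984, 24.64318084716797), 76.27823638916016)
   edge 24.7 162.7 [598.6  39.2]
   edge 20.3 13.3 [592.9  29.5]
   edge 16.1 -103.7 [584.9  35. ]
```

Run:
```python
from m import *
for n in('top','scene'):
    F=np.load(f'avg_{n}.npz'); d=F['d']; v,u=np.mgrid[:420,:560]
    P=pts(n,u.astype(float),v.astype(float),d)
    near=(abs(P[...,0]-600)<130)&(abs(P[...,1])<110)
    m=near&(P[...,2]>94)&(P[...,2]<106); print(n,'spindle top',m.sum(),P[m].mean(0).round(1),u[m].mean(),v[m].mean())
    m=near&(P[...,2]>36)&(P[...,2]<42); q=P[m][:,:2].astype(np.float32); print('housing',m.sum(),np.median(P[m][:,2]),cv2.minAreaRect(q))
    # flange z 43-46
    m=near&(P[...,2]>50)&(P[...,2]<66)&(P[...,0]<570); q=P[m][:,:2].astype(np.float32); print('rocker',m.sum(),P[m].mean(0),cv2.minAreaRect(q))
    g=F['p'].mean(2)
    k=np.median(P[near&(P[...,2]<8)][:,2]); print('bench z',k)
    b=(abs(P[...,0]-585)<80)&(abs(P[...,1]-290)<130)&(P[...,2]>21)&(P[...,2]<29); q=P[b][:,:2].astype(np.float32); print('block',np.median(P[b][:,2]),cv2.minAreaRect(q))
```

```text
top spindle top 84 [613.1  10.9  99.4] 259.4761904761905 187.66666666666666
housing 2408 40.90593980921 ((622.4016723632812, 15.204841613769531), (238.2317352294922, 109.41453552246094), 14.59348201751709)
rocker 239 [536.31002961  -7.29505317  58.41665422] ((536.3054809570312, -7.331016540527344), (44.819644927978516, 25.84907341003418), 13.988256454467773)
bench z 1.0145530045959958
block 25.95504203747032 ((584.5806274414062, 293.8054504394531), (200.2312469482422, 99.89994049072266), 86.24199676513672)
scene spindle top 59 [614.6  10.7  98. ] 304.0508474576271 218.0
housing 1577 39.26659227997811 ((613.6297607421875, 12.716316223144531), (221.13400268554688, 108.07536315917969), 14.503316879272461)
rocker 199 [535.51533498  -8.17500535  56.40468881] ((534.9628295898438, -7.290483474731445), (44.01719284057617, 26.190820693969727), 14.995506286621094)
bench z -0.6053474451779266
block 24.15828024794132 ((582.143310546875, 293.87603759765625), (200.77789306640625, 101.2071533203125), 86.42406463623047)
```

Run:
```python
from m import *
F=np.load('avg_top.npz'); p=F['p']; d=F['d']
# pistons: z between 6 and 24 by depth in region
v,u=np.mgrid[:420,:560]
P=pts('top',u.astype(float),v.astype(float),d)
m=((P[...,2]>7)&(P[...,2]<26)&(P[...,0]<510)&(P[...,0]>380)&(P[...,1]>-20)&(P[...,1]<360)).astype(np.uint8)
n,l,st,ce=cv2.connectedComponentsWithStats(m)
for i in range(1,n):
    if st[i,4]<30: continue
    q=P[l==i]; 
    c=q[:,:2].mean(0); U,s,Vt=np.linalg.svd(q[:,:2]-c); 
    print('piston',ce[i].round(1),st[i,4],cv2.minAreaRect(q[:,:2].astype(np.float32)),np.degrees(np.arctan2(Vt[0,1],Vt[0,0])).round(1),q[:,2].max().round(1))
# dark pixels grooves, rocker in top
g=p.mean(2)
hsv=cv2.cvtColor(p.astype(np.uint8),cv2.COLOR_RGB2HSV)
z=onplane('top',u.astype(float),v.astype(float),18)
mr=((g<25)&(abs(u-269)<16)&(abs(v-224)<18)).astype(np.uint8)
nn,l,st,ce=cv2.connectedComponentsWithStats(mr); i=1+st[1:,4].argmax(); vv,uu=np.where(l==i)
q=onplane('top',uu.astype(float),vv.astype(float),56)[:,:2].astype(np.float32); print('rocker',cv2.minAreaRect(q), ce[i])
mo=cv2.inRange(hsv,np.array((25,60,20)),np.array((40,255,255)))
row=g[180:226,95:190]
crop=p[175:235,90:195]
print(np.round(g[200,95:190]).astype(int)); print(np.round(g[215,95:190]).astype(int))
```

```text
piston [187.4 270.7] 290 ((432.5102844238281, 184.32618713378906), (81.0590591430664, 21.30927085876465), 6.603358745574951) -172.8 21.3
piston [138.7 271.8] 296 ((429.8653869628906, 298.238525390625), (81.11109924316406, 21.022808074951172), 28.4708309173584) -151.6 21.9
piston [236.2 269.6] 287 ((428.8853759765625, 71.5018539428711), (20.858808517456055, 81.29962921142578), 53.32984924316406) 142.5 21.6
rocker ((535.2153930664062, -9.080574035644531), (55.55651092529297, 36.57818603515625), 15.686528205871582) [269.57441253 224.5691906 ]
[82 64 52 50 50 50 50 50 49 49 46 38 24 17 27 41 48 49 49 49 49 49 49 49
 49 49 49 49 49 49 49 49 49 49 49 49 49 49 48 43 32 19 17 29 41 47 47 47
 47 49 48 48 48 49 48 48 48 48 48 47 48 48 47 48 48 48 47 46 42 29 28 40
 46 47 46 45 45 46 47 47 47 47 47 46 46 46 42 31 18 19 33 42 45 47 44]
[58 50 48 48 48 48 48 48 48 43 33 21 26 39 46 48 48 48 48 48 48 48 48 48
 47 48 48 47 48 47 48 47 47 47 47 47 47 46 41 30 18 26 40 46 47 46 46 46
 47 47 47 47 47 47 46 47 47 47 47 47 47 46 47 46 46 46 45 40 28 28 38 44
 45 45 44 44 45 46 45 46 46 46 46 46 45 41 30 17 17 25 30 33 36 38 45]
```

>>> arm_command(rot=[[0, 0, 7], [0, 0, 7], [0, 0, 7], [0, 0, 7], [0, 0, 7]], slide=[[16.5, 36.4, 0], [16.5, 36.4, 0], [16.5, 36.4, 0], [16.5, 36.4, 0], [16.5, 36.4, 0]], gripper=[0, 0, 0, 0, 0])

```text
clock: 2.52
eef_pos: [330.1, -420.5, 230.7]
tool_rot: [3.132, -0.007, -0.554]
force: [1.3, -0.2, -0.1]
width: 25.8
```

>>> arm_command(rot=[[0, 0, 7], [0, 0, 7], [0, 0, 7], [0, 0, 7], [0, 0, 7]], slide=[[17, 37, 0], [17, 37, 0], [17, 37, 0], [17, 37, 0], [17, 37, 0]], gripper=[0, 0, 0, 0, 0])

```text
clock: 2.93
eef_pos: [416.0, -230.3, 232.4]
tool_rot: [3.129, -0.01, 0.071]
force: [0.2, -0.7, 0.1]
width: 0.1
```

>>> arm_command(rot=[[0, 0, 7], [0, 0, 7], [0, 0, 7], [0, 0, 7], [0, 0, 7]], slide=[[17, 37, -15], [17, 37, -15], [17, 37, -15], [17, 37, -15], [17, 37, -15]], gripper=[0, 0, 0, 0, 0])

```text
clock: 3.35
eef_pos: [500.6, -51.8, 165.5]
tool_rot: [3.121, -0.02, 0.696]
force: [1.0, -1.5, 0.9]
width: -0.3
```

```bash
cat > go.py <<'E'
import sys
from h import *
x,y,z,yaw=map(float,sys.argv[1:5])
s=telemetry.read_state()
Rc=R.from_euler('xyz',s['tool_rot']); Rt=R.from_euler('xyz',[np.pi,0,np.radians(yaw)])
d=np.array([x,y,z])-s['eef_pos']; r=np.degrees((Rt*Rc.inv()).as_rotvec())
n=max(np.linalg.norm(d)/40,np.linalg.norm(r)/7)
print('t',round(s['clock'],2),'pos',s['eef_pos'].round(1),'rot',np.degrees(s['tool_rot']).round(1),'d',d.round(1),'r',r.round(1),'rows',round(n,1),'F',s['force'].round(1),'q7',s['qpos'][6].round(2),'w',round(s['width'],1))
E
python3 go.py 519.2 -11.6 100 40
```

```text
t 3.35 pos [500.6 -51.8 165.5] rot [178.8  -1.2  39.9] d [ 18.6  40.2 -65.5] r [0.2 1.7 0.1] rows 2.0 F [ 1.  -1.5  0.9] q7 0.35 w -0.3
```

>>> arm_command(rot=[[0, 0.7, 0], [0, 0.7, 0], [0, 0.3, 0], [0, 0, 0]], slide=[[8, 17, -25], [8, 17, -25], [2.6, 6, -15], [0, 0, 0]], gripper=[0, 0, 0, 0])

```text
clock: 3.68
eef_pos: [524.2, 1.7, 97.2]
tool_rot: [-3.141, -0.006, 0.715]
force: [0.5, -0.6, -1.5]
width: -0.2
```

```bash
python3 go.py 519.2 -11.6 65 40
python3 - <<'E'
from h import *
for n in ('scene','top'):
    p,d=grab(n,'r1')
s=telemetry.read_state(); print(proj('scene',s['eef_pos']),proj('top',s['eef_pos']))
p=np.load('r1_scene.npz')['p']; crop(p,220,130,370,270,5,'pics/r1.png')
E
```

```text
t 3.68 pos [524.2   1.7  97.2] rot [-180.    -0.3   41. ] d [ -5.  -13.3 -32.2] r [-0.2  0.2 -1. ] rows 0.9 F [ 0.5 -0.6 -1.5] q7 0.22 w -0.2
[288.48143136 189.44861826] [264.90636704 229.48302142]
```

View pics/r1.png

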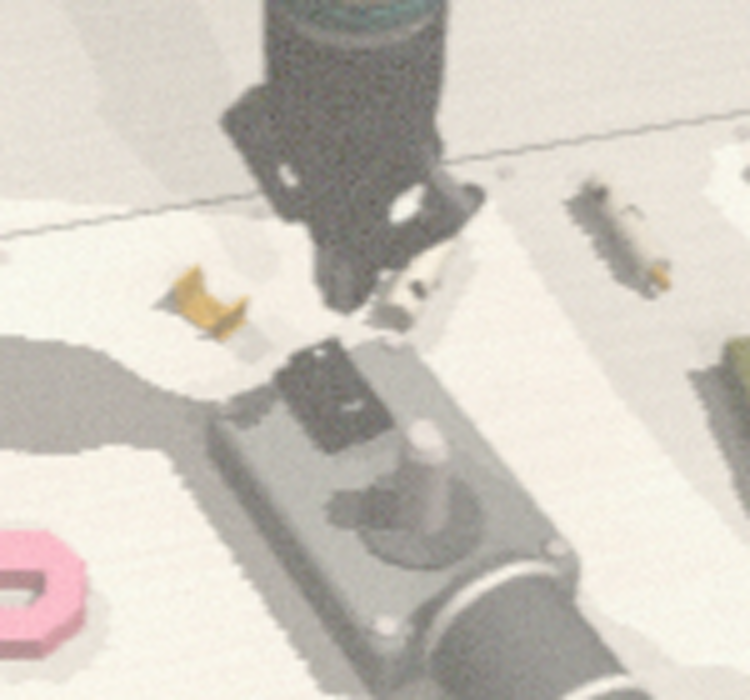

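>>> arm_command(rot=[[0, 0, 0], [0, 0, 0], [0, 0, 0]], slide=[[-5, -13, -15], [0, 0, -10], [0, 0, 0]], gripper=[0, 0, 0])

```text
clock: 4.03
eef_pos: [521.4, -16.4, 77.5]
tool_rot: [3.134, -0.011, 0.709]
force: [-0.1, 0.2, -0.3]
width: -0.5
```

>>> arm_command(rot=[[0, 0, 0], [0, 0, 0], [0, 0, 0], [0, 0, 0]], slide=[[-2, 4, -8], [0, 0, -6], [0, 0, -4], [0, 0, 0]], gripper=[0, 0, 0, 0])

```text
clock: 4.37
eef_pos: [520.8, -13.8, 60.9]
tool_rot: [3.13, -0.014, 0.705]
force: [0.3, -0.2, -0.1]
width: 0.1
```

>>> arm_command(rot=[[0, 0, 0], [0, 0, 0], [0, 0, 0]], slide=[[0, 0, -4], [0, 0, -3], [0, 0, 0]], gripper=[0, 0, 0])

```text
clock: 4.62
eef_pos: [520.4, -13.9, 55.4]
tool_rot: [3.128, -0.012, 0.705]
force: [-2.4, -0.6, 6.2]
width: 0.3
```

>>> arm_command(rot=[[0, 0, 0], [0, 0, 0], [0, 0, 0]], slide=[[0, 0, -2], [0, 0, -1], [0, 0, 0]], gripper=[0, 0, 0])

```text
clock: 4.87
eef_pos: [520.4, -13.9, 55.9]
tool_rot: [3.125, -0.012, 0.706]
force: [0.1, 0.2, -0.1]
width: -0.1
```

>>> arm_command(rot=[[0, 0, 0], [0, 0, 0], [0, 0, 0]], slide=[[0, 0, -4], [0, 0, -4], [0, 0, -4]], gripper=[0, 0, 0])

```text
clock: 5.12
eef_pos: [521.1, -13.7, 54.6]
tool_rot: [3.116, -0.012, 0.707]
force: [-11.4, -0.1, 49.9]
width: 0.3
```

>>> arm_command(rot=[[0, 0, 0], [0, 0, 0], [0, 0, 7], [0, 0, 7]], slide=[[0, 0, 15], [-2, -10, 35], [0, -35, 20], [2, -38, 10]], gripper=[0, 0, 85, 85])

```text
clock: 5.45
eef_pos: [521.9, -85.8, 138.8]
tool_rot: [3.116, -0.016, 0.969]
force: [0.3, -1.3, -1.1]
width: 23.5
```

>>> arm_command(rot=[[0, 0, 7], [0, 0, 7], [0, 0, 7], [0, 0, 7]], slide=[[15, -37, 0], [15, -37, 0], [15, -37, 0], [15, -30, 0]], gripper=[85, 85, 85, 85])

```text
clock: 5.78
eef_pos: [583.9, -233.5, 143.3]
tool_rot: [3.108, -0.016, 1.461]
force: [0.8, -0.1, -0.5]
width: 71.8
```

```bash
python3 go.py 590.3 -282.7 90 93
python3 - <<'E'
from h import *
p,d=grab('top','r2'); p2,d2=grab('scene','r2')
v,u=np.mgrid[:420,:560]
for n,dd in(('top',d),('scene',d2)):
    P=pts(n,u.astype(float),v.astype(float),dd)
    e=np.array([.969,.249]); c=np.array([535.7,-7.4]); r=P[...,:2]-c; a=r@e; b=r@np.array([-e[1],e[0]])
    m=(abs(b)<10)&(abs(a)<19)&(P[...,2]>45)&(P[...,2]<75)
    print(n,m.sum(),np.polyfit(a[m],P[...,2][m],1))
crop(p2,220,130,370,270,5,'pics/r2.png')
E
```

```text
t 5.78 pos [ 583.9 -233.5  143.3] rot [178.1  -0.9  83.7] d [  6.4 -49.2 -53.3] r [-0.8  1.9  9.3] rows 1.8 F [ 0.8 -0.1 -0.5] q7 1.29 w 71.8
top 154 [ 0.16936228 58.4738007 ]
scene 94 [ 0.07683435 56.28167056]
```

>>> arm_command(rot=[[-0.4, 0.9, 4.5], [-0.4, 1, 4.5], [0, 0, 0]], slide=[[4, -25, -25], [2, -14, -20], [0, 0, 0]], gripper=[85, 85, 85])

```text
clock: 6.13
eef_pos: [592.4, -277.9, 96.2]
tool_rot: [3.136, -0.001, 1.608]
force: [-0.1, 0.7, -0.4]
width: 84.9
```

```bash
python3 go.py 590.3 -282.7 40 93
python3 - <<'E'
from m import *
p,d=grab('scene','r3'); p2,d2=grab('top','r3')
crop(p,90,130,290,290,4,'pics/r3.png')
E
```

```text
t 6.13 pos [ 592.4 -277.9   96.2] rot [179.7  -0.   92.1] d [ -2.1  -4.8 -56.2] r [-0.   0.3  0.9] rows 1.4 F [-0.1  0.7 -0.4] q7 1.45 w 84.9
```

View pics/r3.png

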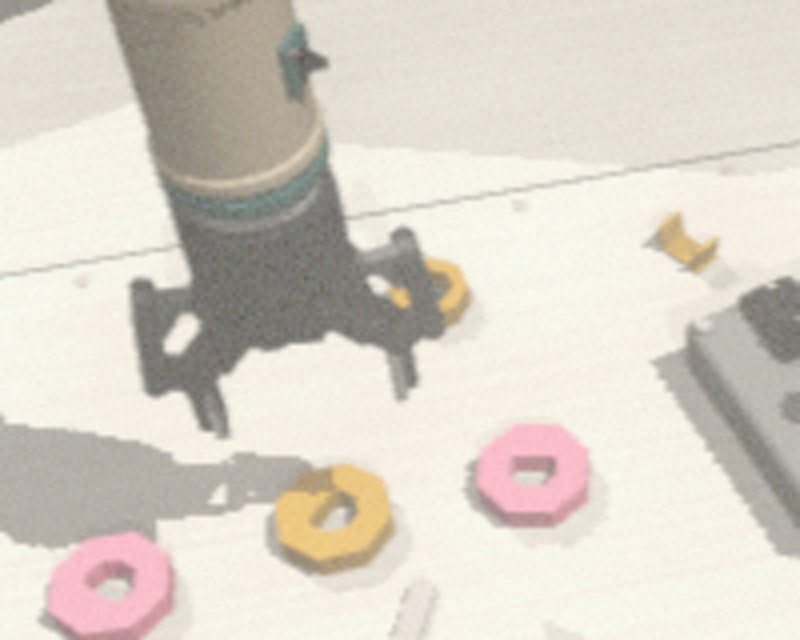

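>>> arm_command(rot=[[0, 0, 1], [0, 0, 0], [0, 0, 0], [0, 0, 0]], slide=[[-2, -4, -25], [0, 0, -25], [0, 0, -12], [0, 0, 0]], gripper=[85, 85, 85, 85])

```text
clock: 6.57
eef_pos: [595.4, -272.6, 41.9]
tool_rot: [3.122, -0.002, 1.624]
force: [-1.2, -0.4, 0.2]
width: 85.1
```

```bash
python3 go.py 590.3 -282.7 4 93
```

```text
t 6.57 pos [ 595.4 -272.6   41.9] rot [ 1.789e+02 -1.000e-01  9.300e+01] d [ -5.1 -10.1 -37.9] r [-0.2  1.1 -0. ] rows 1.0 F [-1.2 -0.4  0.2] q7 1.41 w 85.1
```

>>> arm_command(rot=[[0, 1, 0], [0, 0, 0], [0, 0, 0]], slide=[[-5, -10, 0], [0, 0, 0], [0, 0, 0]], gripper=[85, 85, 85])

```text
clock: 6.82
eef_pos: [592.7, -278.0, 45.7]
tool_rot: [3.136, -0.004, 1.626]
force: [0.4, 1.0, 0.5]
width: 84.9
```

```bash
python3 go.py 590.3 -282.7 4 93
```

```text
t 6.82 pos [ 592.7 -278.    45.7] rot [179.7  -0.2  93.2] d [ -2.4  -4.7 -41.7] r [-0.2  0.3 -0.2] rows 1.1 F [0.4 1.  0.5] q7 1.43 w 84.9
```

>>> arm_command(rot=[[0, 0, 0], [0, 0, 0], [0, 0, 0], [0, 0, 0], [0, 0, 0]], slide=[[-3, -6, -18], [-1, -3, -12], [-1, -2, -6], [0, 0, -2], [0, 0, 0]], gripper=[85, 85, 85, 85, 85])

```text
clock: 7.23
eef_pos: [592.2, -286.4, 12.3]
tool_rot: [3.126, -0.003, 1.627]
force: [0.5, 0.1, 0.1]
width: 84.8
```

```bash
python3 go.py 590.3 -282.7 4 93
```

```text
t 7.23 pos [ 592.2 -286.4   12.3] rot [ 1.791e+02 -1.000e-01  9.320e+01] d [-1.9  3.7 -8.3] r [-0.2  0.9 -0.2] rows 0.2 F [0.5 0.1 0.1] q7 1.41 w 84.8
```

>>> arm_command(rot=[[0, 0.8, 0], [0, 0, 0], [0, 0, 0]], slide=[[-2, 2, -6], [-1, 1, -3], [0, 0, 0]], gripper=[85, 85, 85])

```text
clock: 7.48
eef_pos: [590.0, -282.3, 3.7]
tool_rot: [3.139, -0.004, 1.628]
force: [0.2, 0.5, 0.2]
width: 84.8
```

```bash
python3 go.py 590.3 -282.7 4 93
```

```text
t 7.48 pos [ 590.  -282.3    3.7] rot [179.9  -0.2  93.3] d [ 0.3 -0.4  0.3] r [-0.2  0.1 -0.3] rows 0.0 F [0.2 0.5 0.2] q7 1.4 w 84.8
```

Good. Close.

>>> arm_command(rot=[[0, 0, 0], [0, 0, 0], [0, 0, 0], [0, 0, 0], [0, 0, 0]], slide=[[0, 0, 0], [0, 0, 0], [0, 0, 0], [0, 0, 0], [0, 0, 0]], gripper=[40, 40, 40, 40, 40])

```text
clock: 7.9
eef_pos: [590.8, -281.6, 4.6]
tool_rot: [3.138, -0.003, 1.628]
force: [0.4, 0.5, -2.0]
width: 59.9
```

```bash
python3 go.py 590.3 -282.7 4 93
```

```text
t 7.9 pos [ 590.8 -281.6    4.6] rot [179.8  -0.2  93.3] d [-0.5 -1.1 -0.6] r [-0.2  0.2 -0.3] rows 0.1 F [ 0.4  0.5 -2. ] q7 1.4 w 59.9
```

>>> arm_command(rot=[[0, 0, 0], [0, 0, 0], [0, 0, 0], [0, 0, 0], [0, 0, 0]], slide=[[0, 0, 15], [0, 0, 30], [0, 0, 35], [0, 0, 35], [0, 0, 20]], gripper=[40, 40, 40, 40, 40])

```text
clock: 8.32
eef_pos: [584.3, -279.5, 140.4]
tool_rot: [-3.131, -0.01, 1.63]
force: [1.1, -0.7, -1.6]
width: 59.9
```

```bash
python3 go.py 613.8 12.2 140 -32
python3 - <<'E'
from m import *
p,d=grab('scene','r4')
crop(p,90,110,290,270,4,'pics/r4.png')
E
```

```text
t 8.32 pos [ 584.3 -279.5  140.4] rot [-179.4   -0.6   93.4] d [ 29.5 291.7  -0.4] r [  -1.     0.3 -125.4] rows 17.9 F [ 1.1 -0.7 -1.6] q7 1.51 w 59.9
```

View pics/r4.png

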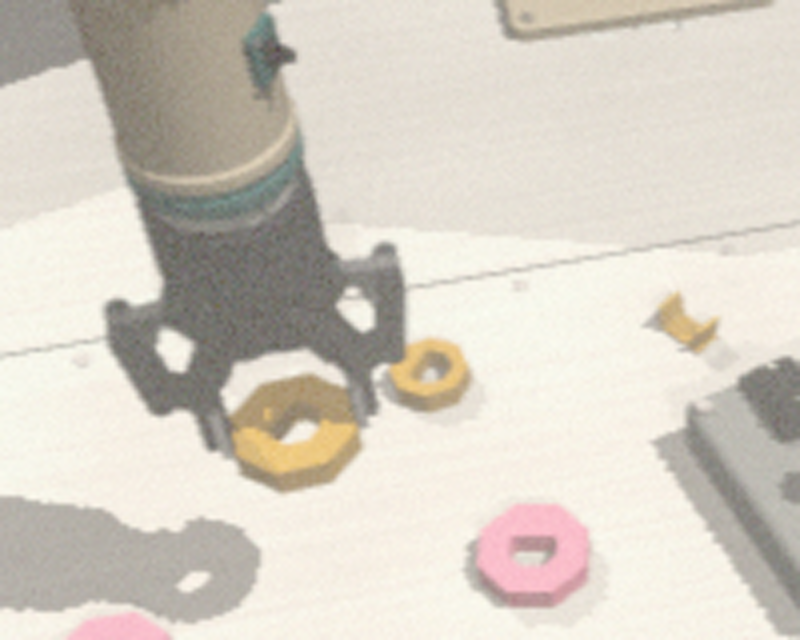

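>>> arm_command(rot=[[0, 0, -7], [0, 0, -7], [0, 0, -7], [0, 0, -7], [0, 0, -7]], slide=[[2, 17, 2], [2, 17, 2], [2, 17, 2], [2, 17, 2], [2, 17, 0]], gripper=[40, 40, 40, 40, 40])

```text
clock: 8.78
eef_pos: [596.0, -199.7, 159.3]
tool_rot: [3.14, -0.005, 1.001]
force: [0.5, -0.3, -1.8]
width: 59.6
```

>>> arm_command(rot=[[0, 0, -7], [0, 0, -7], [0, 0, -7], [0, 0, -7], [0, 0, -7]], slide=[[2, 17, 0], [2, 17, 0], [2, 17, 0], [2, 17, 0], [2, 17, 0]], gripper=[40, 40, 40, 40, 40])

```text
clock: 9.2
eef_pos: [605.2, -109.7, 163.2]
tool_rot: [3.14, -0.007, 0.377]
force: [-0.2, 0.7, -1.7]
width: 59.9
```

```bash
python3 go.py 613.8 12.2 140 -32
```

```text
t 9.2 pos [ 605.2 -109.7  163.2] rot [179.9  -0.4  21.6] d [  8.6 121.9 -23.2] r [  0.1   0.4 -53.6] rows 7.7 F [-0.2  0.7 -1.7] q7 0.21 w 59.9
```

>>> arm_command(rot=[[0, 0, -7], [0, 0, -7], [0, 0, -7], [0, 0, -7], [0, 0, -7]], slide=[[1, 17, -2], [1, 17, -2], [1, 17, -2], [1, 17, -2], [1, 15, -2]], gripper=[40, 40, 40, 40, 40])

```text
clock: 9.62
eef_pos: [609.7, -19.7, 156.7]
tool_rot: [-3.14, -0.009, -0.247]
force: [0.3, 0.3, -1.6]
width: 59.7
```

>>> arm_command(rot=[[0, 0, -7], [0, 0, -7], [0, 0, -3], [0, 0, 0]], slide=[[1, 15, -2], [1, 11, -2], [0, 5, 0], [0, 0, 0]], gripper=[40, 40, 40, 40])

```text
clock: 9.95
eef_pos: [610.4, 21.6, 154.6]
tool_rot: [-3.135, -0.006, -0.549]
force: [-0.6, 1.0, -1.0]
width: 60.2
```

```bash
python3 go.py 613.8 12.2 130 -32
```

```text
t 9.95 pos [610.4  21.6 154.6] rot [-179.6   -0.3  -31.5] d [  3.4  -9.4 -24.6] r [-0.2  0.5 -0.5] rows 0.7 F [-0.6  1.  -1. ] q7 -0.73 w 60.2
```

>>> arm_command(rot=[[0, 0.4, -0.5], [0, 0, 0], [0, 0, 0], [0, 0, 0]], slide=[[3, -6, -10], [1, -3, -7], [0, -1, -3], [0, 0, 0]], gripper=[40, 40, 40, 40])

```text
clock: 10.28
eef_pos: [614.4, 9.8, 133.5]
tool_rot: [-3.138, 0.001, -0.554]
force: [-0.4, -0.2, -1.7]
width: 59.8
```

```bash
python3 go.py 613.8 12.2 115 -32
python3 - <<'E'
from m import *
p,d=grab('scene','r5')
crop(p,220,110,400,270,4,'pics/r5.png')
E
```

```text
t 10.28 pos [614.4   9.8 133.5] rot [-179.8    0.   -31.7] d [ -0.6   2.4 -18.5] r [-0.2  0.1 -0.3] rows 0.5 F [-0.4 -0.2 -1.7] q7 -0.72 w 59.8
```

View pics/r5.png

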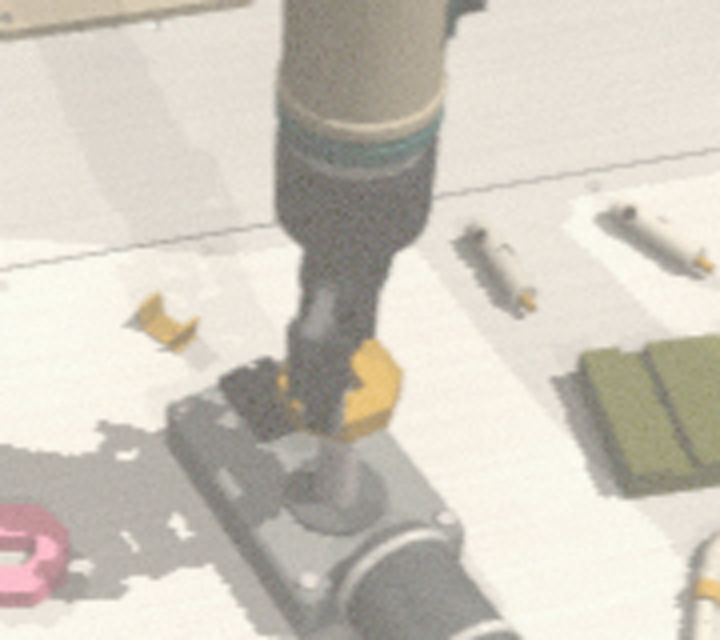

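>>> arm_command(rot=[[0, 0, 0], [0, 0, 0], [0, 0, 0], [0, 0, 0]], slide=[[-0.5, 2, -8], [0, 1, -7], [0, 0, -4], [0, 0, 0]], gripper=[40, 40, 40, 40])

```text
clock: 10.67
eef_pos: [613.6, 10.9, 112.5]
tool_rot: [-3.139, 0.001, -0.556]
force: [0.2, -0.4, -2.3]
width: 59.8
```

```bash
python3 go.py 613.8 12.2 104 -32
```

```text
t 10.67 pos [613.6  10.9 112.5] rot [-1.798e+02  1.000e-01 -3.190e+01] d [ 0.2  1.3 -8.5] r [-0.2  0.  -0.1] rows 0.2 F [ 0.2 -0.4 -2.3] q7 -0.72 w 59.8
```

>>> arm_command(rot=[[0, 0, 0], [0, 0, 0], [0, 0, 0], [0, 0, 0]], slide=[[0, 1.5, -5], [0, 0.5, -5], [0, 0, -3], [0, 0, 0]], gripper=[40, 40, 40, 40])

```text
clock: 11.0
eef_pos: [613.5, 13.5, 97.8]
tool_rot: [-3.139, 0.002, -0.555]
force: [-0.3, 0.2, -2.1]
width: 59.5
```

```bash
python3 go.py 613.8 12.2 104 -32
```

```text
t 11.0 pos [613.5  13.5  97.8] rot [-1.798e+02  1.000e-01 -3.180e+01] d [ 0.3 -1.3  6.2] r [-0.2  0.  -0.2] rows 0.2 F [-0.3  0.2 -2.1] q7 -0.73 w 59.5
```

>>> arm_command(rot=[[0, 0, 0], [0, 0, 0], [0, 0, 0], [0, 0, 0]], slide=[[0, -1, -4], [0, 0, -4], [0, 0, -4], [0, 0, 0]], gripper=[40, 40, 40, 40])

```text
clock: 11.33
eef_pos: [613.7, 12.9, 84.9]
tool_rot: [-3.138, 0.001, -0.555]
force: [0.3, 0.3, -1.2]
width: 59.8
```

```bash
python3 go.py 613.8 12.2 104 -32
```

```text
t 11.33 pos [613.7  12.9  84.9] rot [-1.798e+02  1.000e-01 -3.180e+01] d [ 0.1 -0.7 19.1] r [-0.2  0.1 -0.2] rows 0.5 F [ 0.3  0.3 -1.2] q7 -0.73 w 59.8
```

Sliding without force. Continue.

>>> arm_command(rot=[[0, 0, 0], [0, 0, 0], [0, 0, 0], [0, 0, 0], [0, 0, 0]], slide=[[0, 0, -5], [0, 0, -5], [0, 0, -5], [0, 0, -4], [0, 0, -2]], gripper=[40, 40, 40, 40, 40])

```text
clock: 11.75
eef_pos: [613.9, 13.0, 62.1]
tool_rot: [-3.138, 0.001, -0.555]
force: [-0.2, -0.2, -2.5]
width: 59.7
```

```bash
python3 go.py 613.8 12.2 49 -32
```

```text
t 11.75 pos [613.9  13.   62.1] rot [-179.8    0.   -31.8] d [ -0.1  -0.8 -13.1] r [-0.2  0.1 -0.2] rows 0.3 F [-0.2 -0.2 -2.5] q7 -0.74 w 59.7
```

>>> arm_command(rot=[[0, 0, 0], [0, 0, 0], [0, 0, 0], [0, 0, 0], [0, 0, 0]], slide=[[0, 0, -4], [0, 0, -4], [0, 0, -2], [0, 0, -2], [0, 0, -1]], gripper=[40, 40, 40, 40, 40])

```text
clock: 12.17
eef_pos: [614.1, 13.0, 48.3]
tool_rot: [-3.138, 0.001, -0.555]
force: [-4.3, 0.3, 16.3]
width: 60.0
```

```bash
python3 go.py 613.8 12.2 49 -32
```

```text
t 12.17 pos [614.1  13.   48.3] rot [-179.8    0.   -31.8] d [-0.3 -0.8  0.7] r [-0.2  0.1 -0.2] rows 0.0 F [-4.3  0.3 16.3] q7 -0.74 w 60.0
```

>>> arm_command(rot=[[0, 0, 0], [0, 0, 0], [0, 0, 0], [0, 0, 15]], slide=[[0, 0, 0], [0, 0, 0], [0, 0, 0], [0, 0, 0]], gripper=[75, 75, 75, 75])

```text
clock: 12.5
eef_pos: [615.5, 13.2, 49.5]
tool_rot: [-3.136, -0.002, -0.429]
force: [-0.8, 0.2, -0.5]
width: 74.9
```

>>> arm_command(rot=[[0, 0, 0], [0, 0, 0], [0, 0, 0], [0, 0, 0], [0, 0, 0]], slide=[[0, 0, 10], [0, 0, 20], [0, 0, 30], [0, 0, 35], [0, 0, 20]], gripper=[75, 75, 75, 75, 75])

```text
clock: 12.92
eef_pos: [611.1, 12.8, 165.3]
tool_rot: [-3.14, 0.008, -0.438]
force: [0.8, -0.5, 0.1]
width: 74.5
```

>>> arm_command(rot=[[0, 0, 7], [0, 0, 7], [0, 0, 7], [0, 0, 7], [0, 0, 7]], slide=[[-10, -16, 0], [-10, -16, 0], [-10, -16, 0], [-10, -16, 0], [-10, -16, 0]], gripper=[85, 85, 85, 85, 85])

```text
clock: 13.33
eef_pos: [567.4, -62.6, 178.0]
tool_rot: [-3.133, -0.013, 0.187]
force: [0.3, -0.6, -0.3]
width: 85.1
```

>>> arm_command(rot=[[0, 0, 7], [0, 0, 7], [0, 0, 7], [0, 0, 7], [0, 0, 7]], slide=[[-10, -16, 0], [-10, -16, 0], [-10, -16, 0], [-10, -10, 0], [-10, -10, 0]], gripper=[85, 85, 85, 85, 85])

```text
clock: 13.75
eef_pos: [515.4, -136.3, 182.5]
tool_rot: [-3.138, -0.015, 0.809]
force: [-0.4, -0.9, 1.0]
width: 84.9
```

>>> arm_command(rot=[[0, 0, 7], [0, 0, 7], [0, 0, 7], [0, 0, 7], [0, 0, 7]], slide=[[-10, -8, 0], [-10, -8, 0], [-10, -8, 0], [-10, -6, 0], [-8, -6, 0]], gripper=[85, 85, 85, 85, 85])

```text
clock: 14.17
eef_pos: [464.4, -177.6, 186.1]
tool_rot: [-3.141, -0.011, 1.43]
force: [0.1, 0.1, -0.4]
width: 84.5
```

```bash
python3 go.py 434 -209.2 80 98
python3 - <<'E'
from m import *
p,d=grab('scene','r6');p2,d2=grab('top','r6')
crop(p,160,130,360,280,4,'pics/r6.png'); crop(p2,220,130,420,290,4,'pics/r6t.png')
E
```

```text
t 14.17 pos [ 464.4 -177.6  186.1] rot [-180.    -0.6   81.9] d [ -30.4  -31.6 -106.1] r [-0.6 -0.  16.1] rows 2.9 F [ 0.1  0.1 -0.4] q7 1.21 w 84.5
```

View pics/r6.png

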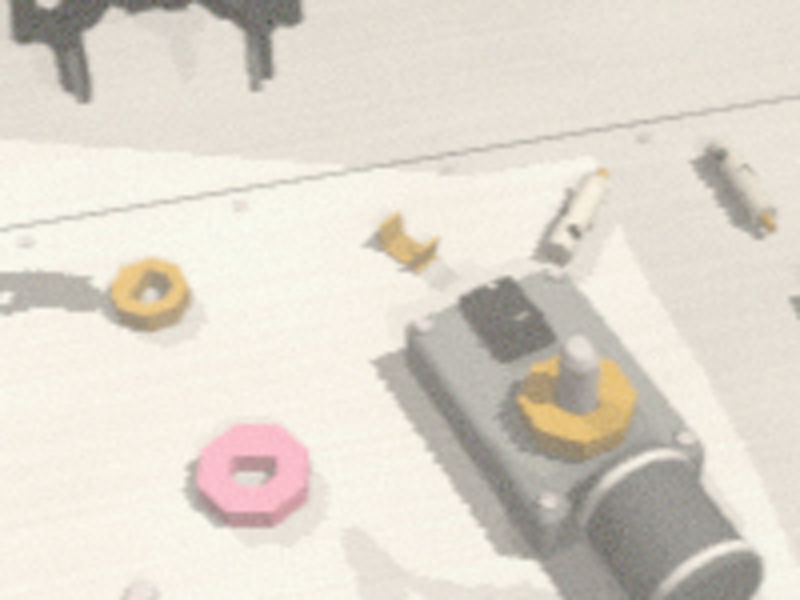

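View pics/r6t.png

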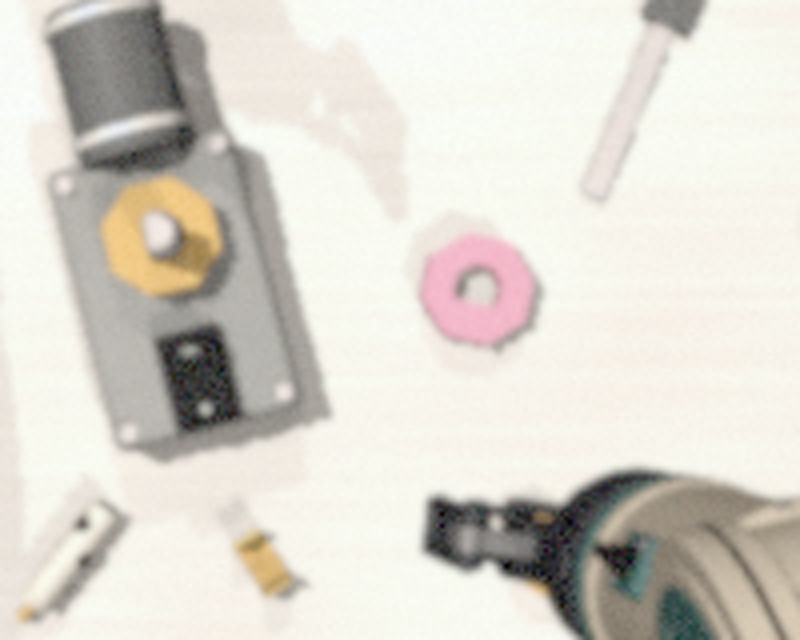

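>>> arm_command(rot=[[0, 0, 6], [0, 0, 6], [0, 0, 3], [0, 0, 1], [0, 0, 0]], slide=[[-9, -11, -30], [-8, -10, -30], [-6, -6, -25], [-3, -3, -12], [0, 0, 0]], gripper=[85, 85, 85, 85, 85])

```text
clock: 14.68
eef_pos: [443.0, -209.4, 89.5]
tool_rot: [3.132, -0.008, 1.685]
force: [-0.7, -0.3, -0.1]
width: 84.9
```

```bash
python3 go.py 434 -209.2 40 98
python3 - <<'E'
from m import *
d=np.load('r6_top.npz')['d']; v,u=np.mgrid[:420,:560]
P=pts('top',u.astype(float),v.astype(float),d); r=np.hypot(P[...,0]-613.8,P[...,1]-12.2); m=(r>16)&(r<28)&(P[...,2]>46)
q=P[m]; A=np.c_[q[:,:2]-[613.8,12.2],np.ones(len(q))]; print(len(q),np.linalg.lstsq(A,q[:,2],rcond=None)[0])
E
```

```text
t 14.68 pos [ 443.  -209.4   89.5] rot [179.4  -0.5  96.5] d [ -9.    0.2 -49.5] r [-0.5  0.5  1.5] rows 1.3 F [-0.7 -0.3 -0.1] q7 1.31 w 84.9
337 [-3.80669106e-03 -4.89281163e-03  6.10779044e+01]
```

>>> arm_command(rot=[[0, 0, 1.5], [0, 0, 0], [0, 0, 0], [0, 0, 0], [0, 0, 0]], slide=[[-6, 0, -22], [-4, 0, -20], [-2, 0, -18], [-1, 0, -8], [0, 0, 0]], gripper=[75, 75, 75, 75, 75])

```text
clock: 15.1
eef_pos: [437.6, -208.8, 23.3]
tool_rot: [3.122, -0.003, 1.688]
force: [-0.4, 0.5, -0.4]
width: 74.7
```

```bash
python3 go.py 434 -209.2 4 98
```

```text
t 15.1 pos [ 437.6 -208.8   23.3] rot [178.9  -0.2  96.7] d [ -3.6  -0.4 -19.3] r [-0.3  1.1  1.3] rows 0.5 F [-0.4  0.5 -0.4] q7 1.16 w 74.7
```

>>> arm_command(rot=[[0, 1, 1.3], [0, 0, 0], [0, 0, 0], [0, 0, 0]], slide=[[-3, 0, -9], [-2, 0, -5], [-1, 0, -3], [0, 0, 0]], gripper=[75, 75, 75, 75])

```text
clock: 15.43
eef_pos: [436.0, -208.3, 7.9]
tool_rot: [3.135, -0.002, 1.707]
force: [0.2, 0.5, 0.6]
width: 74.8
```

```bash
python3 go.py 434 -209.2 4 98
```

```text
t 15.43 pos [ 436.  -208.3    7.9] rot [ 1.796e+02 -1.000e-01  9.780e+01] d [-2.  -0.9 -3.9] r [-0.2  0.4  0.2] rows 0.1 F [0.2 0.5 0.6] q7 1.14 w 74.8
```

>>> arm_command(rot=[[0, 0.3, 0], [0, 0, 0], [0, 0, 0]], slide=[[-2.5, -1, -3], [-1, 0, -1], [0, 0, 0]], gripper=[75, 75, 75])

```text
clock: 15.68
eef_pos: [433.0, -209.7, 4.4]
tool_rot: [3.139, -0.002, 1.706]
force: [-0.2, -0.4, 0.4]
width: 75.2
```

>>> arm_command(rot=[[0, 0, 0], [0, 0, 0], [0, 0, 0], [0, 0, 0], [0, 0, 0]], slide=[[-0.5, 0, 0], [0, 0, 0], [0, 0, 0], [0, 0, 0], [0, 0, 0]], gripper=[30, 30, 30, 30, 30])

```text
clock: 16.1
eef_pos: [432.6, -210.1, 5.7]
tool_rot: [3.138, -0.001, 1.705]
force: [0.1, 1.0, -0.7]
width: 44.4
```

```bash
python3 go.py 434 -209.2 4 98
```

```text
t 16.1 pos [ 432.6 -210.1    5.7] rot [179.8  -0.   97.7] d [ 1.4  0.9 -1.7] r [-0.1  0.2  0.3] rows 0.1 F [ 0.1  1.  -0.7] q7 1.14 w 44.4
```

>>> arm_command(rot=[[0, 0, 0], [0, 0, 0], [0, 0, -7], [0, 0, -7], [0, 0, -7]], slide=[[0, 0, 15], [0, 0, 30], [5, 6, 35], [10, 12, 30], [10, 12, 15]], gripper=[30, 30, 30, 30, 30])

```text
clock: 16.52
eef_pos: [450.8, -180.3, 130.5]
tool_rot: [-3.131, -0.008, 1.327]
force: [0.1, 0.0, -1.7]
width: 44.2
```

>>> arm_command(rot=[[0, 0, -7], [0, 0, -7], [0, 0, -7], [0, 0, -7], [0, 0, -7]], slide=[[10, 12, 5], [10, 12, 0], [10, 12, 0], [10, 12, 0], [10, 12, 0]], gripper=[30, 30, 30, 30, 30])

```text
clock: 16.93
eef_pos: [504.5, -119.5, 140.8]
tool_rot: [-3.139, -0.009, 0.703]
force: [-1.0, -0.4, -0.8]
width: 44.2
```

>>> arm_command(rot=[[0, 0, -7], [0, 0, -7], [0, 0, -7], [0, 0, -7], [0, 0, -7]], slide=[[10, 12, 0], [10, 12, 0], [10, 12, 0], [10, 12, 0], [10, 12, 0]], gripper=[30, 30, 30, 30, 30])

```text
clock: 17.35
eef_pos: [555.2, -56.3, 140.1]
tool_rot: [-3.138, -0.007, 0.078]
force: [-0.6, -0.3, -1.5]
width: 44.3
```

```bash
python3 go.py 614.6 13.6 150 -32
```

```text
t 17.35 pos [555.2 -56.3 140.1] rot [-179.8   -0.4    4.5] d [59.4 69.9  9.9] r [ -0.1   0.5 -36.5] rows 5.2 F [-0.6 -0.3 -1.5] q7 -0.11 w 44.3
```

>>> arm_command(rot=[[0, 0, -7], [0, 0, -7], [0, 0, -7], [0, 0, -7], [0, 0, -6]], slide=[[11, 13, 2], [11, 13, 2], [11, 13, 2], [11, 12, 0], [8, 9, 0]], gripper=[30, 30, 30, 30, 30])

```text
clock: 17.77
eef_pos: [607.8, 8.4, 144.9]
tool_rot: [-3.138, -0.003, -0.531]
force: [0.4, -0.6, -1.9]
width: 44.2
```

```bash
python3 go.py 614.6 13.6 130 -32
```

```text
t 17.77 pos [607.8   8.4 144.9] rot [-179.8   -0.2  -30.4] d [  6.8   5.2 -14.9] r [-0.1  0.3 -1.6] rows 0.4 F [ 0.4 -0.6 -1.9] q7 -0.67 w 44.2
```

>>> arm_command(rot=[[0, 0.3, -1], [0, 0, -0.5], [0, 0, 0], [0, 0, 0]], slide=[[3, 0, -8], [2, 1, -6], [1, 0, -2], [0, 0, 0]], gripper=[30, 30, 30, 30])

```text
clock: 18.1
eef_pos: [613.8, 12.2, 125.8]
tool_rot: [-3.141, 0.004, -0.551]
force: [0.1, -1.1, -0.2]
width: 44.3
```

```bash
python3 go.py 614.6 13.6 115 -32
```

```text
t 18.1 pos [613.8  12.2 125.8] rot [-180.     0.2  -31.6] d [  0.8   1.4 -10.8] r [-0.1 -0.2 -0.4] rows 0.3 F [ 0.1 -1.1 -0.2] q7 -0.69 w 44.3
```

>>> arm_command(rot=[[0, 0, -0.3], [0, 0, 0], [0, 0, 0], [0, 0, 0]], slide=[[0.8, 1.2, -6], [0.5, 0.5, -6], [0, 0, -4], [0, 0, 0]], gripper=[30, 30, 30, 30])

```text
clock: 18.43
eef_pos: [613.0, 10.3, 107.3]
tool_rot: [3.139, 0.006, -0.558]
force: [0.2, -1.3, -0.8]
width: 44.4
```

```bash
python3 go.py 614.6 13.6 100 -32
```

```text
t 18.43 pos [613.   10.3 107.3] rot [179.9   0.3 -32. ] d [ 1.6  3.3 -7.3] r [-0.1 -0.4 -0. ] rows 0.2 F [ 0.2 -1.3 -0.8] q7 -0.69 w 44.4
```

>>> arm_command(rot=[[0, -0.3, 0], [0, 0, 0], [0, 0, 0]], slide=[[2, 4, 0], [0.5, 1, 0], [0, 0, 0]], gripper=[30, 30, 30])

```text
clock: 18.68
eef_pos: [615.2, 14.7, 106.9]
tool_rot: [-3.141, 0.002, -0.559]
force: [0.2, 0.2, -0.1]
width: 44.2
```

```bash
python3 go.py 614.6 13.6 100 -32
```

```text
t 18.68 pos [615.2  14.7 106.9] rot [-1.8e+02  1.0e-01 -3.2e+01] d [-0.6 -1.1 -6.9] r [-0.1 -0.1  0. ] rows 0.2 F [ 0.2  0.2 -0.1] q7 -0.7 w 44.2
```

>>> arm_command(rot=[[0, 0, 0], [0, 0, 0], [0, 0, 0], [0, 0, 0]], slide=[[-0.5, -1, -3], [0, 0, -3], [0, 0, -3], [0, 0, 0]], gripper=[30, 30, 30, 30])

```text
clock: 19.02
eef_pos: [615.0, 14.2, 98.3]
tool_rot: [-3.141, 0.001, -0.558]
force: [-0.6, 0.1, -1.4]
width: 44.4
```

```bash
python3 go.py 614.6 13.6 100 -32
```

```text
t 19.02 pos [615.   14.2  98.3] rot [-1.799e+02  1.000e-01 -3.200e+01] d [-0.4 -0.6  1.7] r [-0.1 -0.  -0. ] rows 0.0 F [-0.6  0.1 -1.4] q7 -0.7 w 44.4
```

Bottom now past the taper without force. Continue.

>>> arm_command(rot=[[0, 0, 0], [0, 0, 0], [0, 0, 0], [0, 0, 0], [0, 0, 0]], slide=[[-0.3, -0.5, -4], [0, 0, -4], [0, 0, -4], [0, 0, -4], [0, 0, -2]], gripper=[30, 30, 30, 30, 30])

```text
clock: 19.43
eef_pos: [614.5, 14.2, 78.4]
tool_rot: [-3.14, 0.001, -0.558]
force: [-0.7, 1.3, -0.3]
width: 44.3
```

```bash
python3 go.py 614.6 13.6 66 -32
```

```text
t 19.43 pos [614.5  14.2  78.4] rot [-1.799e+02  1.000e-01 -3.190e+01] d [  0.1  -0.6 -12.4] r [-0.1 -0.  -0.1] rows 0.3 F [-0.7  1.3 -0.3] q7 -0.7 w 44.3
```

>>> arm_command(rot=[[0, 0, 0], [0, 0, 0], [0, 0, 0], [0, 0, 0], [0, 0, 0]], slide=[[0, -0.3, -4], [0, 0, -4], [0, 0, -2], [0, 0, -2], [0, 0, -1]], gripper=[30, 30, 30, 30, 30])

```text
clock: 19.85
eef_pos: [614.7, 14.2, 65.2]
tool_rot: [-3.14, 0.001, -0.557]
force: [-5.2, -0.2, 16.9]
width: 44.4
```

```bash
python3 go.py 614.6 13.6 66 -32
```

```text
t 19.85 pos [614.7  14.2  65.2] rot [-1.799e+02  1.000e-01 -3.190e+01] d [-0.1 -0.6  0.8] r [-0.1 -0.  -0.1] rows 0.0 F [-5.2 -0.2 16.9] q7 -0.7 w 44.4
```

>>> arm_command(rot=[[0, 0, 0], [0, 0, 0], [0, 0, 0]], slide=[[0, 0, 0], [0, 0, 0], [0, 0, 0]], gripper=[62, 62, 62])

```text
clock: 20.1
eef_pos: [615.6, 13.7, 66.0]
tool_rot: [-3.139, -0.001, -0.558]
force: [0.1, 0.4, 0.3]
width: 62.2
```

>>> arm_command(rot=[[0, 0, 0], [0, 0, 0], [0, 0, 0], [0, 0, 0], [0, 0, 0]], slide=[[0, 0, 10], [0, 0, 20], [0, 0, 30], [0, 0, 35], [-20, 5, 20]], gripper=[62, 62, 62, 62, 62])

```text
clock: 20.52
eef_pos: [594.4, 16.6, 181.1]
tool_rot: [3.139, 0.004, -0.56]
force: [1.6, 0.0, -0.1]
width: 62.1
```

```bash
python3 go.py 433.7 67.9 120 53.3
```

```text
t 20.52 pos [594.4  16.6 181.1] rot [179.8   0.2 -32.1] d [-160.7   51.3  -61.1] r [ 0.2 -0.2 85.4] rows 12.2 F [ 1.6  0.  -0.1] q7 -0.7 w 62.1
```

>>> arm_command(rot=[[0, 0, 7], [0, 0, 7], [0, 0, 7], [0, 0, 7], [0, 0, 7]], slide=[[-14, 4, 0], [-14, 4, 0], [-14, 4, 0], [-14, 4, 0], [-14, 4, 0]], gripper=[50, 50, 50, 50, 50])

```text
clock: 20.93
eef_pos: [526.5, 37.0, 192.0]
tool_rot: [-3.141, -0.013, 0.066]
force: [0.1, -0.2, -0.4]
width: 50.1
```

>>> arm_command(rot=[[0, 0, 7], [0, 0, 7], [0, 0, 7], [0, 0, 7], [0, 0, 7]], slide=[[-14, 4, 0], [-14, 4, -10], [-14, 4, -10], [-14, 4, -15], [-10, 4, -15]], gripper=[50, 50, 50, 50, 50])

```text
clock: 21.35
eef_pos: [460.7, 57.3, 147.7]
tool_rot: [3.135, -0.025, 0.691]
force: [0.2, -0.1, 0.6]
width: 49.9
```

```bash
python3 go.py 433.7 67.9 60 53.3;  python3 - <<'E'
from m import *
p,d=grab('scene','r7');p2,d2=grab('top','r7')
crop(p,220,130,420,280,4,'pics/r7.png')
v,u=np.mgrid[:420,:560]
P=pts('top',u.astype(float),v.astype(float),d2); r=np.hypot(P[...,0]-613.8,P[...,1]-12.2); 
for lo,hi in((12,20),(25,30)):
    m=(r>lo)&(r<hi)&(P[...,2]>50)&(P[...,2]<95); print(lo,m.sum(),np.median(P[m][:,2]))
a=p2[150:260,90:300].astype(float); 
E
```

```text
t 21.35 pos [460.7  57.3 147.7] rot [179.6  -1.4  39.6] d [-27.   10.6 -87.7] r [-0.8  1.2 13.7] rows 2.3 F [ 0.2 -0.1  0.6] q7 0.11 w 49.9
12 159 76.86646597278252
25 160 60.93147116596907
```

View pics/r7.png

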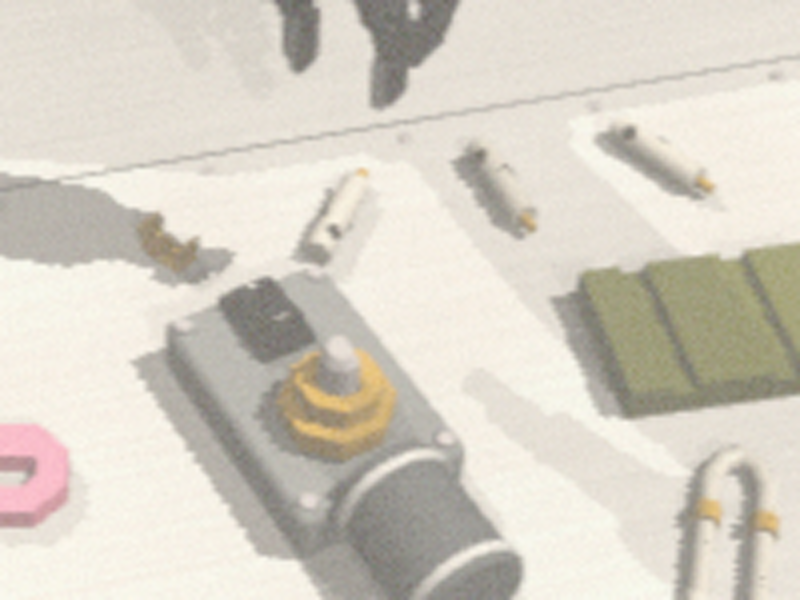

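>>> arm_command(rot=[[-0.4, 0.6, 6], [-0.4, 0.6, 5], [0, 0, 2], [0, 0, 0], [0, 0, 0]], slide=[[-12, 5, -25], [-8, 4, -25], [-4, 2, -20], [-2, 0, -10], [0, 0, 0]], gripper=[50, 50, 50, 50, 50])

```text
clock: 21.87
eef_pos: [442.0, 67.2, 68.6]
tool_rot: [3.131, -0.004, 0.901]
force: [-0.4, -1.7, -0.1]
width: 49.9
```

```bash
python3 go.py 433.7 67.9 30 53.3
```

```text
t 21.87 pos [442.   67.2  68.6] rot [179.4  -0.3  51.6] d [ -8.3   0.7 -38.6] r [0.2 0.6 1.7] rows 1.0 F [-0.4 -1.7 -0.1] q7 0.1 w 49.9
```

>>> arm_command(rot=[[0.2, 0.6, 1.7], [0, 0, 0], [0, 0, 0], [0, 0, 0]], slide=[[-6, 1, -15], [-4, 0, -15], [-2, 0, -6], [0, 0, 0]], gripper=[50, 50, 50, 50])

```text
clock: 22.2
eef_pos: [438.8, 67.6, 35.3]
tool_rot: [3.13, -0.007, 0.917]
force: [1.2, -0.5, 0.5]
width: 49.9
```

```bash
python3 go.py 433.7 67.9 3 53.3
```

```text
t 22.2 pos [438.8  67.6  35.3] rot [179.3  -0.4  52.5] d [ -5.1   0.3 -32.3] r [0.1 0.8 0.8] rows 0.8 F [ 1.2 -0.5  0.5] q7 0.0 w 49.9
```

>>> arm_command(rot=[[0.1, 0.8, 0.8], [0, 0, 0], [0, 0, 0], [0, 0, 0], [0, 0, 0]], slide=[[-5, 0, -12], [-3, 0, -10], [-1, 0, -6], [-1, 0, -2], [0, 0, 0]], gripper=[50, 50, 50, 50, 50])

```text
clock: 22.62
eef_pos: [440.4, 66.3, 9.9]
tool_rot: [3.126, -0.008, 0.917]
force: [-0.0, 0.7, 0.8]
width: 49.7
```

```bash
python3 go.py 433.7 67.9 3 53.3
```

```text
t 22.62 pos [440.4  66.3   9.9] rot [179.1  -0.5  52.6] d [-6.7  1.6 -6.9] r [0.2 1.  0.7] rows 0.2 F [-0.   0.7  0.8] q7 -0.32 w 49.7
```

>>> arm_command(rot=[[0.2, 1, 0.7], [0, 0, 0], [0, 0, 0], [0, 0, 0]], slide=[[-6, 1.5, -4], [-3, 1, -3], [-2, 0, -1], [0, 0, 0]], gripper=[50, 50, 50, 50])

```text
clock: 22.95
eef_pos: [434.3, 68.2, 4.4]
tool_rot: [3.135, -0.004, 0.925]
force: [0.0, 0.5, -0.4]
width: 49.9
```

```bash
python3 go.py 433.7 67.9 3 53.3
```

```text
t 22.95 pos [434.3  68.2   4.4] rot [179.6  -0.2  53. ] d [-0.6 -0.3 -1.4] r [0.  0.4 0.3] rows 0.1 F [ 0.   0.5 -0.4] q7 -0.37 w 49.9
```

>>> arm_command(rot=[[0, 0, 0], [0, 0, 0], [0, 0, 0], [0, 0, 0], [0, 0, 0]], slide=[[0, 0, -1], [0, 0, 0], [0, 0, 0], [0, 0, 0], [0, 0, 0]], gripper=[5, 5, 5, 5, 5])

```text
clock: 23.37
eef_pos: [435.7, 68.0, 4.7]
tool_rot: [3.133, -0.005, 0.924]
force: [-0.3, -0.2, -0.6]
width: 17.6
```

>>> arm_command(rot=[[0, 0, 0], [0, 0, 0], [0, 0, 0], [0, 0, 4], [0, 0, 6]], slide=[[0, 0, 10], [0, 0, 20], [0, 0, 25], [5, 5, 25], [10, 10, 15]], gripper=[5, 5, 5, 5, 5])

```text
clock: 23.78
eef_pos: [444.7, 80.2, 99.8]
tool_rot: [3.141, 0.009, 1.105]
force: [1.3, 0.5, -1.3]
width: 17.7
```

```bash
python3 go.py 579.1 227.9 80 86.3
```

```text
t 23.78 pos [444.7  80.2  99.8] rot [179.9   0.5  63.3] d [134.4 147.7 -19.8] r [ 0.5 -0.1 23. ] rows 5.0 F [ 1.3  0.5 -1.3] q7 0.04 w 17.7
```

>>> arm_command(rot=[[0, 0, 5], [0, 0, 5], [0, 0, 5], [0, 0, 4], [0, 0, 3]], slide=[[26, 28, 0], [26, 28, 0], [26, 28, 0], [26, 28, 0], [20, 22, 0]], gripper=[5, 5, 5, 5, 5])

```text
clock: 24.2
eef_pos: [570.9, 210.9, 103.9]
tool_rot: [3.139, 0.016, 1.501]
force: [0.7, 0.3, -1.3]
width: 17.6
```

```bash
python3 go.py 579.1 227.9 60 86.3
```

```text
t 24.2 pos [570.9 210.9 103.9] rot [179.9   0.9  86. ] d [  8.2  17.  -43.9] r [0.9 0.1 0.3] rows 1.2 F [ 0.7  0.3 -1.3] q7 0.41 w 17.6
```

>>> arm_command(rot=[[0.8, 0, 0.3], [0, 0, 0], [0, 0, 0], [0, 0, 0]], slide=[[1, 4, -20], [1, 3, -15], [0, 1, -8], [0, 0, 0]], gripper=[5, 5, 5, 5])

```text
clock: 24.53
eef_pos: [576.1, 226.1, 58.3]
tool_rot: [3.138, -0.005, 1.51]
force: [-0.9, -1.0, 0.3]
width: 17.5
```

```bash
python3 go.py 579.1 227.9 40 86.3
python3 - <<'E'
from m import *
p,d=grab('scene','r8');p2,d2=grab('top','r8')
crop(p,320,130,480,270,4,'pics/r8.png')
E
```

```text
t 24.53 pos [576.1 226.1  58.3] rot [179.8  -0.3  86.5] d [  3.    1.8 -18.3] r [-0.3  0.2 -0.2] rows 0.5 F [-0.9 -1.   0.3] q7 0.37 w 17.5
```

View pics/r8.png

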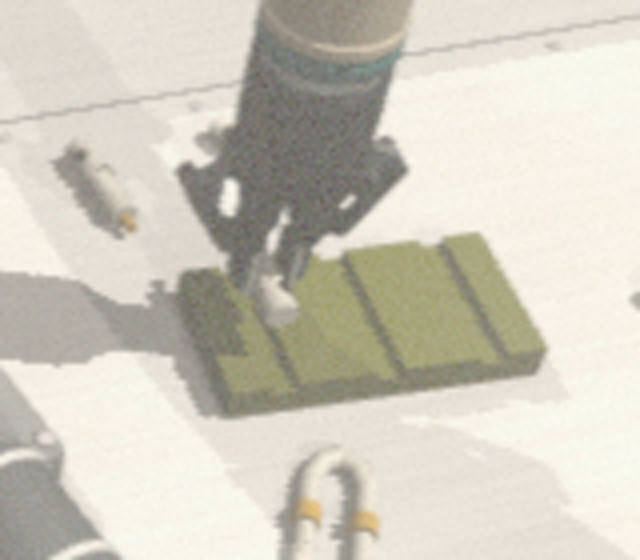

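```bash
python3 - <<'E'
from m import *
F=np.load('avg_top.npz'); v,u=np.mgrid[:420,:560]
P=pts('top',u.astype(float),v.astype(float),F['d'])
th=np.radians(-3.7); ex=np.array([np.cos(th),np.sin(th)]); ey=np.array([-ex[1],ex[0]])
r=P[...,:2]-[583.4,293.8]; a=r@ex; b=r@ey; m=(abs(a)<40)&(abs(b)<97)
bins=np.arange(-97,97,4)
for k in bins:
    q=m&(b>=k)&(b<k+4); print(k+2,round(float(np.mean(P[...,2][q])),1),end=' | ')
E
python3 go.py 579.1 227.9 26.5 86.3
```

```text
-95 26.1 | -91 26.0 | -87 26.0 | -83 25.9 | -79 26.0 | -75 26.0 | -71 19.0 | -67 18.8 | -63 19.0 | -59 20.6 | -55 26.0 | -51 26.0 | -47 26.0 | -43 25.9 | -39 25.9 | -35 26.1 | -31 25.9 | -27 26.1 | -23 26.0 | -19 25.9 | -15 26.0 | -11 26.0 | -7 21.9 | -3 18.9 | 1 19.0 | 5 18.9 | 9 22.8 | 13 25.9 | 17 26.0 | 21 25.9 | 25 25.9 | 29 26.0 | 33 25.9 | 37 25.9 | 41 26.0 | 45 26.1 | 49 25.9 | 53 26.0 | 57 25.9 | 61 19.0 | 65 18.9 | 69 18.9 | 73 21.0 | 77 25.9 | 81 25.9 | 85 26.0 | 89 25.9 | 93 26.0 | 97 25.9 | t 24.63 pos [576.8 226.4  60. ] rot [179.7  -0.3  86.5] d [  2.3   1.5 -33.5] r [-0.3  0.3 -0.2] rows 0.8 F [ 1.3  0.4 -1. ] q7 0.37 w 17.8
```

>>> arm_command(rot=[[0, 0, 0], [0, 0, 0], [0, 0, 0], [0, 0, 0]], slide=[[1, 2, -10], [1, 1, -8], [0, 0, -5], [0, 0, 0]], gripper=[5, 5, 5, 5])

```text
clock: 24.97
eef_pos: [579.5, 227.4, 37.1]
tool_rot: [3.134, -0.004, 1.508]
force: [-0.1, 0.8, -0.2]
width: 17.6
```

```bash
python3 go.py 579.1 228.3 26.5 86.3
```

```text
t 24.97 pos [579.5 227.4  37.1] rot [179.6  -0.3  86.4] d [ -0.4   0.9 -10.6] r [-0.2  0.5 -0.1] rows 0.3 F [-0.1  0.8 -0.2] q7 0.35 w 17.6
```

>>> arm_command(rot=[[0, 0.4, 0], [0, 0, 0], [0, 0, 0], [0, 0, 0], [0, 0, 0]], slide=[[0, 1, -4], [0, 0, -3], [0, 0, -3], [0, 0, -1], [0, 0, 0]], gripper=[5, 5, 5, 5, 5])

```text
clock: 25.38
eef_pos: [580.0, 228.8, 25.7]
tool_rot: [3.14, -0.005, 1.508]
force: [0.0, 0.4, -0.2]
width: 17.3
```

```bash
python3 go.py 579.1 228.3 26.5 86.3
```

```text
t 25.38 pos [580.  228.8  25.7] rot [179.9  -0.3  86.4] d [-0.9 -0.5  0.8] r [-0.3  0.1 -0.1] rows 0.0 F [ 0.   0.4 -0.2] q7 0.34 w 17.3
```

>>> arm_command(rot=[[0, 0, 0], [0, 0, 0], [0, 0, 0]], slide=[[0, 0, 0], [0, 0, 0], [0, 0, 0]], gripper=[40, 40, 40])

```text
clock: 25.63
eef_pos: [580.3, 228.9, 26.1]
tool_rot: [3.14, -0.005, 1.508]
force: [-0.0, -0.0, 0.2]
width: 40.0
```

>>> arm_command(rot=[[0, 0, 0], [0, 0, 0], [0, 0, 2], [0, 0, 3], [0, 0, 3]], slide=[[0, 0, 10], [0, 0, 25], [-20, 0, 35], [-30, -5, 20], [-30, -10, 0]], gripper=[40, 40, 40, 50, 50])

```text
clock: 26.05
eef_pos: [503.0, 215.4, 120.3]
tool_rot: [3.135, -0.008, 1.647]
force: [-0.3, 0.6, -0.1]
width: 49.7
```

```bash
python3 go.py 426.5 183.6 60 97
```

```text
t 26.05 pos [503.  215.4 120.3] rot [179.6  -0.4  94.4] d [-76.5 -31.8 -60.3] r [-0.5  0.3  2.6] rows 2.6 F [-0.3  0.6 -0.1] q7 0.43 w 49.7
```

>>> arm_command(rot=[[0, 0, 1], [0, 0, 1], [0, 0, 0.5], [0, 0, 0]], slide=[[-24, -8, -18], [-20, -7, -18], [-10, -5, -12], [0, 0, 0]], gripper=[50, 50, 50, 50])

```text
clock: 26.38
eef_pos: [443.6, 193.9, 78.3]
tool_rot: [3.128, -0.007, 1.699]
force: [-0.2, -0.3, 0.2]
width: 49.8
```

```bash
python3 go.py 426.5 183.6 30 97
```

```text
t 26.38 pos [443.6 193.9  78.3] rot [179.2  -0.4  97.4] d [-17.1 -10.3 -48.3] r [-0.5  0.7 -0.4] rows 1.3 F [-0.2 -0.3  0.2] q7 0.29 w 49.8
```

>>> arm_command(rot=[[-0.5, 0.7, 0], [0, 0, 0], [0, 0, 0], [0, 0, 0], [0, 0, 0]], slide=[[-10, -6, -15], [-7, -4, -15], [-4, -2, -10], [-2, -1, -5], [0, 0, 0]], gripper=[50, 50, 50, 50, 50])

```text
clock: 26.8
eef_pos: [426.5, 183.8, 36.7]
tool_rot: [3.13, -0.002, 1.697]
force: [-0.6, 0.6, 0.1]
width: 49.7
```

```bash
python3 go.py 426.5 183.6 3 97
python3 - <<'E'
from m import *
p,d=grab('scene','r9');p2,d2=grab('top','r9')
crop(p,320,110,480,250,4,'pics/r9.png')
E
```

```text
t 26.8 pos [426.5 183.8  36.7] rot [ 1.793e+02 -1.000e-01  9.720e+01] d [ -0.   -0.2 -33.7] r [-0.2  0.7 -0.2] rows 0.8 F [-0.6  0.6  0.1] q7 0.14 w 49.7
```

View pics/r9.png

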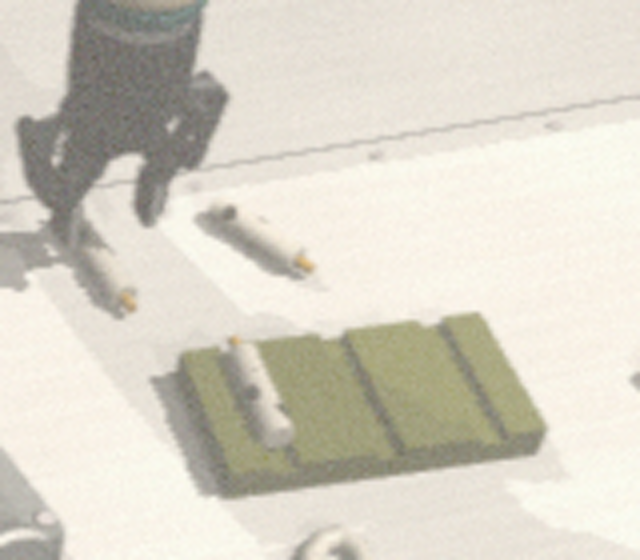

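>>> arm_command(rot=[[0, 0.7, 0], [0, 0, 0], [0, 0, 0], [0, 0, 0], [0, 0, 0]], slide=[[-1, 0, -12], [-1, 0, -10], [-1, 0, -6], [0, 0, -3], [0, 0, 0]], gripper=[50, 50, 50, 50, 50])

```text
clock: 27.32
eef_pos: [428.5, 186.6, 5.8]
tool_rot: [3.135, -0.008, 1.695]
force: [-0.2, -0.5, -0.5]
width: 49.7
```

```bash
python3 go.py 426.5 183.6 3 97
python3 - <<'E'
from m import *
d=np.load('r9_top.npz')['d']; v,u=np.mgrid[:420,:560]
P=pts('top',u.astype(float),v.astype(float),d)
th=np.radians(-3.7); ex=np.array([np.cos(th),np.sin(th)]); ey=np.array([-ex[1],ex[0]])
r=P[...,:2]-[583.4,293.8]; a=r@ex; b=r@ey
m=(abs(b+66)<25)&(abs(a)<70)&(P[...,2]>31)&(P[...,2]<45)
print(m.sum(),a[m].min(),a[m].max(),b[m].mean(),P[...,2][m].max(), cv2.minAreaRect(np.c_[a[m],b[m]].astype(np.float32)))
E
```

```text
t 27.32 pos [428.5 186.6   5.8] rot [179.6  -0.4  97.1] d [-2.  -3.  -2.8] r [-0.5  0.3 -0.1] rows 0.1 F [-0.2 -0.5 -0.5] q7 0.07 w 49.7
292 -48.52000852078135 33.48379009613225 -67.51934792805626 44.15714525692124 ((-7.927394866943359, -66.03192901611328), (27.948211669921875, 81.25935363769531), 81.1259994506836)
```

Run:
```python
from m import *
for t in ('r9',):
  for n in ('top','scene'):
    d=np.load(f'{t}_{n}.npz')['d']; v,u=np.mgrid[:420,:560]
    P=pts(n,u.astype(float),v.astype(float),d)
    th=np.radians(-3.7); ex=np.array([np.cos(th),np.sin(th)]); ey=np.array([-ex[1],ex[0]])
    r=P[...,:2]-[583.4,293.8]; a=r@ex; b=r@ey
    for k in range(-55,45,10):
        m=(abs(b+66)<25)&(a>k)&(a<k+10)&(P[...,2]>30)&(P[...,2]<60)
        if m.sum(): print(n,k+5,m.sum(),b[m].mean().round(1),b[m].min().round(1),b[m].max().round(1),np.percentile(P[...,2][m],90).round(1))
p=np.load('r9_top.npz')['p']; crop(p,120,150,200,290,5,'pics/r9t.png')
```

```text
top -50 8 -66.2 -69.8 -62.5 34.7
top -40 17 -66.1 -75.7 -47.6 37.7
top -30 43 -67.4 -75.4 -56.4 40.7
top -20 36 -67.9 -76.0 -55.5 41.3
top -10 41 -67.9 -76.0 -58.8 41.8
top 0 40 -68.3 -75.8 -57.7 42.0
top 10 37 -67.5 -83.1 -56.8 40.7
top 20 44 -67.3 -76.5 -56.6 42.0
top 30 31 -67.8 -75.8 -57.9 41.2
top 40 1 -48.6 -48.6 -48.6 30.5
scene -50 5 -66.5 -69.8 -63.7 32.6
scene -40 12 -68.8 -75.9 -58.5 38.2
scene -30 25 -69.6 -76.6 -59.7 39.7
scene -20 24 -67.6 -76.4 -56.7 39.5
scene -10 25 -69.6 -76.1 -55.6 39.4
scene 0 23 -67.3 -76.0 -56.1 39.6
scene 10 30 -69.2 -77.0 -58.6 40.6
scene 20 27 -68.5 -75.8 -55.8 39.5
scene 30 33 -67.4 -76.2 -57.0 39.2
```

View pics/r9t.png

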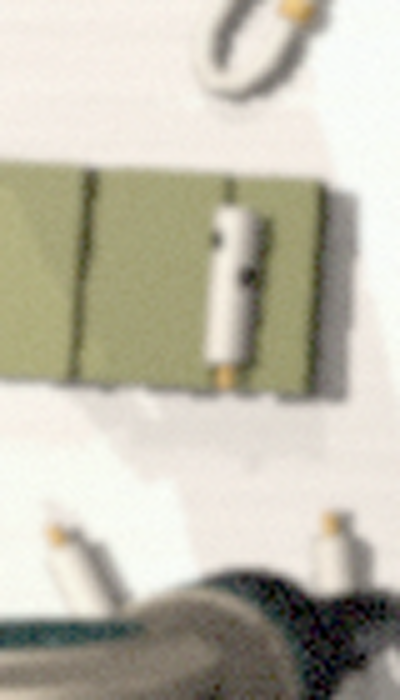

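>>> arm_command(rot=[[-0.4, 0.3, 0], [0, 0, 0], [0, 0, 0]], slide=[[-3, -3, -1.5], [-1, -1, -1], [0, 0, 0]], gripper=[50, 50, 50])

```text
clock: 27.57
eef_pos: [424.5, 182.6, 3.1]
tool_rot: [-3.141, -0.001, 1.694]
force: [-0.1, -0.2, 0.7]
width: 50.5
```

>>> arm_command(rot=[[0, 0, 0], [0, 0, 0], [0, 0, 0], [0, 0, 0], [0, 0, 0]], slide=[[0, 0, 0], [0, 0, 0], [0, 0, 0], [0, 0, 0], [0, 0, 0]], gripper=[5, 5, 5, 5, 5])

```text
clock: 27.98
eef_pos: [424.8, 182.6, 4.0]
tool_rot: [3.141, -0.001, 1.694]
force: [1.1, -0.7, -0.2]
width: 17.6
```

>>> arm_command(rot=[[0, 0, 0], [0, 0, 0], [0, 0, -2], [0, 0, -3], [0, 0, -3]], slide=[[0, 0, 10], [0, 0, 20], [0, 5, 30], [10, 10, 30], [25, 20, 10]], gripper=[5, 5, 5, 5, 5])

```text
clock: 28.4
eef_pos: [451.7, 211.2, 104.0]
tool_rot: [-3.126, 0.009, 1.553]
force: [0.9, 0.1, -1.5]
width: 17.7
```

```bash
python3 go.py 583.4 294.2 80 86.3
```

```text
t 28.4 pos [451.7 211.2 104. ] rot [-179.1    0.5   89. ] d [131.7  83.  -24. ] r [ 0.5 -0.9 -2.6] rows 3.9 F [ 0.9  0.1 -1.5] q7 0.25 w 17.7
```

>>> arm_command(rot=[[0, -0.5, -1], [0, -0.4, -1], [0, 0, -0.5], [0, 0, 0], [0, 0, 0]], slide=[[30, 20, 0], [32, 20, 0], [28, 16, -5], [14, 8, -10], [4, 2, -10]], gripper=[5, 5, 5, 5, 5])

```text
clock: 28.82
eef_pos: [569.9, 283.8, 85.6]
tool_rot: [3.129, -0.0, 1.502]
force: [0.3, 0.1, -1.3]
width: 17.8
```

```bash
python3 go.py 583.4 294.2 50 86.3
```

```text
t 28.82 pos [569.9 283.8  85.6] rot [179.3  -0.   86.1] d [ 13.5  10.4 -35.6] r [0.  0.7 0.2] rows 1.0 F [ 0.3  0.1 -1.3] q7 0.32 w 17.8
```

>>> arm_command(rot=[[0, 0.6, 0.2], [0, 0, 0], [0, 0, 0], [0, 0, 0], [0, 0, 0]], slide=[[7, 5, -14], [4, 3, -12], [2, 2, -8], [1, 1, -3], [0, 0, 0]], gripper=[5, 5, 5, 5, 5])

```text
clock: 29.23
eef_pos: [580.4, 292.4, 41.4]
tool_rot: [-3.136, 0.006, 1.506]
force: [-0.1, -0.0, -1.5]
width: 17.5
```

```bash
python3 go.py 583.4 294.2 26 86.3
```

```text
t 29.23 pos [580.4 292.4  41.4] rot [-179.7    0.4   86.3] d [  3.    1.8 -15.4] r [ 0.3 -0.3 -0. ] rows 0.4 F [-0.1 -0.  -1.5] q7 0.32 w 17.5
```

>>> arm_command(rot=[[0.2, -0.2, 0], [0, 0, 0], [0, 0, 0], [0, 0, 0], [0, 0, 0]], slide=[[2, 2, -6], [1, 0.5, -4], [0, 0, -3], [0, 0, -2], [0, 0, 0]], gripper=[5, 5, 5, 5, 5])

```text
clock: 29.65
eef_pos: [582.3, 294.1, 26.3]
tool_rot: [-3.14, 0.003, 1.507]
force: [0.0, -0.6, -1.6]
width: 17.6
```

```bash
python3 go.py 583.4 294.2 26 86.3
```

```text
t 29.65 pos [582.3 294.1  26.3] rot [-179.9    0.2   86.4] d [ 1.1  0.1 -0.3] r [ 0.2 -0.1 -0.1] rows 0.0 F [ 0.  -0.6 -1.6] q7 0.31 w 17.6
```

>>> arm_command(rot=[[0, 0, 0], [0, 0, 0], [0, 0, 0], [0, 0, 0]], slide=[[0, 0, -1.5], [0, 0, 0], [0, 0, 0], [0, 0, 0]], gripper=[5, 38, 38, 38])

```text
clock: 29.98
eef_pos: [583.2, 294.9, 26.7]
tool_rot: [3.141, 0.002, 1.507]
force: [0.1, 0.1, 0.5]
width: 38.0
```

>>> arm_command(rot=[[0, 0, 0], [0, 0, 0], [0, 0, 6], [0, 0, 6], [0, 0, 6]], slide=[[0, 0, 10], [0, 0, 25], [-20, 0, 35], [-30, 0, 20], [-30, 0, 0]], gripper=[38, 38, 38, 50, 50])

```text
clock: 30.4
eef_pos: [506.9, 293.7, 120.5]
tool_rot: [3.135, 0.004, 1.823]
force: [-1.3, 0.9, 0.6]
width: 50.0
```

```bash
python3 go.py 424.6 295.4 60 118.5
```

```text
t 30.4 pos [506.9 293.7 120.5] rot [179.6   0.2 104.5] d [-82.3   1.7 -60.5] r [ 0.1  0.4 14. ] rows 2.6 F [-1.3  0.9  0.6] q7 0.51 w 50.0
```

>>> arm_command(rot=[[0, 0, 5], [0, 0, 5], [0, 0, 3], [0, 0, 0]], slide=[[-22, 1, -16], [-20, 0, -18], [-14, 0, -14], [-3, 0, -2]], gripper=[50, 50, 50, 50])

```text
clock: 30.73
eef_pos: [443.2, 297.4, 77.6]
tool_rot: [3.125, 0.001, 2.071]
force: [0.6, -1.2, 0.4]
width: 50.2
```

```bash
python3 go.py 424.6 295.4 30 118.5
python3 - <<'E'
from m import *
p,d=grab('scene','r10');p2,d2=grab('top','r10')
crop(p,320,110,480,250,4,'pics/r10.png')
E
```

```text
t 30.73 pos [443.2 297.4  77.6] rot [1.790e+02 1.000e-01 1.186e+02] d [-18.6  -2.  -47.6] r [-0.4  0.9 -0.1] rows 1.3 F [ 0.6 -1.2  0.4] q7 0.51 w 50.2
```

View pics/r10.png

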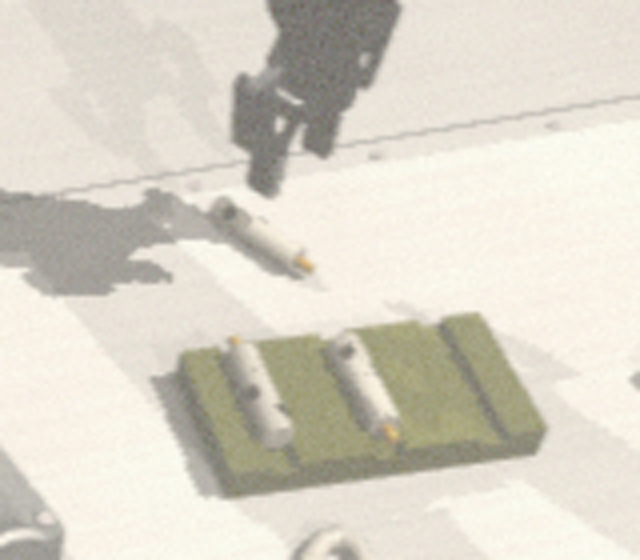

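>>> arm_command(rot=[[-0.4, 0.9, 0], [0, 0, 0], [0, 0, 0], [0, 0, 0], [0, 0, 0]], slide=[[-12, -2, -15], [-8, -2, -15], [-4, -1, -10], [-2, 0, -5], [0, 0, 0]], gripper=[50, 50, 50, 50, 50])

```text
clock: 31.25
eef_pos: [430.0, 296.6, 37.3]
tool_rot: [3.124, 0.0, 2.05]
force: [0.1, 0.1, 0.2]
width: 49.8
```

```bash
python3 go.py 424.6 295.4 3 118.5
```

```text
t 31.25 pos [430.  296.6  37.3] rot [179.    0.  117.4] d [ -5.4  -1.2 -34.3] r [-0.5  0.9  1. ] rows 0.9 F [0.1 0.1 0.2] q7 0.39 w 49.8
```

>>> arm_command(rot=[[-0.4, 0.9, 1], [0, 0, 0], [0, 0, 0], [0, 0, 0], [0, 0, 0]], slide=[[-5, -2, -12], [-4, -1, -10], [-3, -1, -7], [-1, 0, -3], [0, 0, 0]], gripper=[50, 50, 50, 50, 50])

```text
clock: 31.67
eef_pos: [422.0, 294.0, 4.9]
tool_rot: [3.136, -0.001, 2.063]
force: [0.3, -1.0, -0.1]
width: 50.0
```

```bash
python3 go.py 424.6 295.4 3 118.5
```

```text
t 31.67 pos [422.  294.    4.9] rot [ 1.797e+02 -1.000e-01  1.182e+02] d [ 2.6  1.4 -1.9] r [-0.2  0.2  0.3] rows 0.1 F [ 0.3 -1.  -0.1] q7 0.33 w 50.0
```

>>> arm_command(rot=[[0, 0, 0], [0, 0, 0], [0, 0, 0], [0, 0, 0], [0, 0, 0]], slide=[[2.5, 1.5, -1], [0, 0, 0], [0, 0, 0], [0, 0, 0], [0, 0, 0]], gripper=[5, 5, 5, 5, 5])

```text
clock: 32.08
eef_pos: [425.8, 296.4, 4.8]
tool_rot: [3.135, -0.001, 2.063]
force: [-0.0, -0.2, -1.6]
width: 17.3
```

>>> arm_command(rot=[[0, 0, 0], [0, 0, 0], [0, 0, -6], [0, 0, -6], [0, 0, -6]], slide=[[0, 0, 10], [0, 0, 20], [0, 3, 30], [15, 5, 30], [25, 10, 10]], gripper=[5, 5, 5, 5, 5])

```text
clock: 32.5
eef_pos: [458.4, 310.7, 107.9]
tool_rot: [-3.134, 0.001, 1.745]
force: [-0.6, 0.2, -0.3]
width: 17.7
```

```bash
python3 go.py 587.7 360 80 86.3
```

```text
t 32.5 pos [458.4 310.7 107.9] rot [-179.5    0.   100. ] d [129.3  49.3 -27.9] r [  0.1  -0.5 -13.7] rows 3.5 F [-0.6  0.2 -0.3] q7 0.34 w 17.7
```

>>> arm_command(rot=[[0, -0.2, -4], [0, -0.2, -4], [0, 0, -3.5], [0, 0, -2], [0, 0, 0]], slide=[[28, 12, 0], [32, 12, 0], [28, 10, -4], [14, 6, -8], [4, 2, -8]], gripper=[5, 5, 5, 5, 5])

```text
clock: 32.92
eef_pos: [574.4, 357.6, 99.9]
tool_rot: [3.13, -0.01, 1.493]
force: [0.1, 1.1, -1.2]
width: 17.5
```

```bash
python3 go.py 587.7 360 50 86.3
```

```text
t 32.92 pos [574.4 357.6  99.9] rot [179.4  -0.6  85.5] d [ 13.3   2.4 -49.9] r [-0.5  0.7  0.8] rows 1.3 F [ 0.1  1.1 -1.2] q7 0.29 w 17.5
```

>>> arm_command(rot=[[-0.4, 0.6, 0.7], [0, 0, 0], [0, 0, 0], [0, 0, 0], [0, 0, 0]], slide=[[6, 1, -16], [4, 1, -15], [2, 1, -12], [1, 0, -6], [0, 0, 0]], gripper=[5, 5, 5, 5, 5])

```text
clock: 33.33
eef_pos: [584.2, 359.7, 46.8]
tool_rot: [-3.138, -0.001, 1.511]
force: [-0.6, 0.4, -1.1]
width: 17.3
```

```bash
python3 go.py 587.7 360 26 86.3
```

```text
t 33.33 pos [584.2 359.7  46.8] rot [-179.8   -0.    86.5] d [  3.5   0.3 -20.8] r [-0.  -0.2 -0.2] rows 0.5 F [-0.6  0.4 -1.1] q7 0.3 w 17.3
```

>>> arm_command(rot=[[0, -0.2, -0.2], [0, 0, 0], [0, 0, 0], [0, 0, 0], [0, 0, 0]], slide=[[2, 0, -8], [1, 0, -6], [0, 0, -4], [0, 0, -2], [0, 0, 0]], gripper=[5, 5, 5, 5, 5])

```text
clock: 33.75
eef_pos: [585.7, 360.3, 26.1]
tool_rot: [-3.141, -0.002, 1.509]
force: [-0.1, 0.4, -0.8]
width: 17.3
```

```bash
python3 go.py 587.7 360 25.5 86.3
```

```text
t 33.75 pos [585.7 360.3  26.1] rot [-1.80e+02 -1.00e-01  8.65e+01] d [ 2.  -0.3 -0.6] r [-0.1 -0.  -0.2] rows 0.1 F [-0.1  0.4 -0.8] q7 0.29 w 17.3
```

>>> arm_command(rot=[[0, 0, 0], [0, 0, 0], [0, 0, 0], [0, 0, 0]], slide=[[0, 0, -1], [0, 0, 0], [0, 0, 0], [0, 0, 0]], gripper=[5, 38, 38, 38])

```text
clock: 34.08
eef_pos: [586.3, 360.9, 26.7]
tool_rot: [3.141, -0.003, 1.509]
force: [-0.7, -1.0, 0.3]
width: 37.9
```

>>> arm_command(rot=[[0, 0, 0], [0, 0, 0], [0, 0, 0], [0, 0, 0], [0, 0, 0]], slide=[[0, 0, 10], [0, 0, 25], [-10, 0, 35], [-30, 0, 35], [-38, 0, 15]], gripper=[38, 38, 38, 38, 38])

```text
clock: 34.5
eef_pos: [514.2, 356.9, 145.0]
tool_rot: [3.141, -0.0, 1.498]
force: [0.0, 2.6, -0.3]
width: 37.6
```

>>> arm_command(rot=[[0, 0, 0], [0, 0, 0], [0, 0, 0], [0, 0, 0]], slide=[[-38, 10, 0], [-35, 20, 0], [-20, 20, 0], [0, 0, 0]], gripper=[38, 38, 38, 38])

```text
clock: 34.83
eef_pos: [413.4, 410.2, 155.8]
tool_rot: [3.133, -0.009, 1.501]
force: [0.8, 1.1, 0.9]
width: 38.1
```

Run:
```python
from m import *
for n in('scene','top'):
    D=[]
    for i in range(4):
        p,d=get_image(n); D.append(np.where(d>0,d,np.nan))
    d=np.nanmedian(D,0); 
    cv2.imwrite(f'pics/f_{n}.png',np.clip(p.astype(float)*2,0,255).astype(np.uint8)[:,:,::-1])
    if n=='scene': crop(p,220,120,480,260,3,'pics/f_sc.png')
    v,u=np.mgrid[:420,:560]; P=pts(n,u.astype(float),v.astype(float),d)
    th=np.radians(-3.7); ex=np.array([np.cos(th),np.sin(th)]); ey=np.array([-ex[1],ex[0]])
    r=P[...,:2]-[583.4,293.8]; a=r@ex; b=r@ey
    for o in (-65.6,0.4,66.4):
        m=(abs(b-o)<20)&(abs(a)<70)&(P[...,2]>32)&(P[...,2]<60); pf=np.polyfit(a[m],b[m],1)
        print(n,'groove',o,m.sum(),'a',a[m].min().round(1),a[m].max().round(1),'b',np.percentile(b[m],[2,98]).round(1),'slope',pf[0].round(3),'ztop',np.percentile(P[...,2][m],95).round(1))
    r=np.hypot(P[...,0]-613.8,P[...,1]-12.7)
    for lo,hi in((14,20),(25,29)):
        m=(r>lo)&(r<hi)&(P[...,2]>50)&(P[...,2]<95); q=P[m]; A=np.c_[q[:,:2]-[613.8,12.7],np.ones(len(q))]
        print(lo,len(q),np.median(q[:,2]).round(1),np.linalg.lstsq(A,q[:,2],rcond=None)[0].round(3))
    e=np.array([.969,.249]); c=np.array([535.7,-7.4]); r=P[...,:2]-c; a=r@e; b=r@np.array([-e[1],e[0]])
    m=(abs(b)<10)&(abs(a)<19)&(P[...,2]>45)&(P[...,2]<75); print('rocker',np.polyfit(a[m],P[...,2][m],1))
print(telemetry.read_state()['clock'])
```

```text
scene groove -65.6 184 a -48.7 32.5 b [-75.8 -58.2] slope 0.005 ztop 39.7
scene groove 0.4 185 a -36.6 46.5 b [-9.7  8.1] slope 0.022 ztop 39.5
scene groove 66.4 181 a -39.7 43.6 b [56.5 72.9] slope 0.009 ztop 39.7
14 79 75.4 [-9.0000e-03  2.0000e-03  7.5355e+01]
25 64 59.4 [-1.2000e-02 -1.0000e-03  5.9716e+01]
rocker [2.98700316e-02 5.59749960e+01]
top groove -65.6 285 a -48.5 33.5 b [-75.7 -57.2] slope -0.001 ztop 41.5
top groove 0.4 279 a -33.5 46.5 b [-9.3  8.6] slope 0.01 ztop 41.5
top groove 66.4 289 a -35.9 45.3 b [56.1 74.2] slope 0.005 ztop 41.4
14 137 77.0 [-5.0000e-02  2.2000e-02  7.6455e+01]
25 120 61.2 [ 2.6000e-02 -1.6000e-02  6.1407e+01]
rocker [ 0.18495923 58.41155643]
35.2333
```

View pics/f_sc.png

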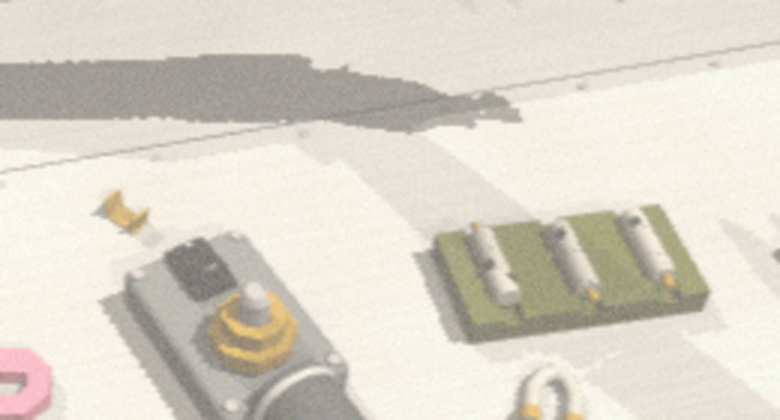

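View pics/f_top.png

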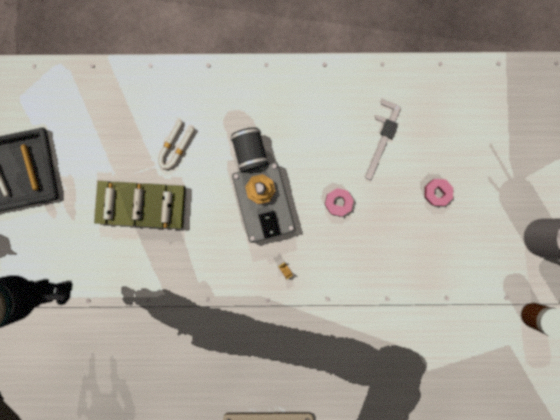

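Run:
```python
from m import *
v,u=np.mgrid[:420,:560]
e=np.array([.969,.249]); c=np.array([535.7,-7.4])
for t in('avg_top','avg_scene','r10_top','r10_scene','r9_scene'):
    n=t.split('_')[1]; P=pts(n,u.astype(float),v.astype(float),np.load(t+'.npz')['d']); r=P[...,:2]-c; a=r@e; b=r@np.array([-e[1],e[0]])
    m=(abs(b)<10)&(abs(a)<24)&(P[...,2]>45)&(P[...,2]<75)
    print(t,[(k,np.median(P[...,2][m&(a>k)&(a<k+8)]).round(1)) for k in range(-24,24,8)])
```

```text
avg_top [(-24, np.float64(61.8)), (-16, np.float64(60.9)), (-8, np.float64(59.1)), (0, np.float64(57.4)), (8, np.float64(56.5)), (16, np.float64(55.5))]
avg_scene [(-24, np.float64(60.6)), (-16, np.float64(58.8)), (-8, np.float64(56.9)), (0, np.float64(55.6)), (8, np.float64(54.7)), (16, np.float64(51.5))]
r10_top [(-24, np.float64(54.8)), (-16, np.float64(56.6)), (-8, np.float64(57.6)), (0, np.float64(58.9)), (8, np.float64(60.7)), (16, np.float64(62.3))]
r10_scene [(-24, np.float64(53.3)), (-16, np.float64(54.9)), (-8, np.float64(56.3)), (0, np.float64(57.6)), (8, np.float64(59.6)), (16, np.float64(55.1))]
r9_scene [(-24, np.float64(54.4)), (-16, np.float64(55.0)), (-8, np.float64(56.0)), (0, np.float64(57.7)), (8, np.float64(59.6)), (16, np.float64(55.9))]
```

Both views show the rocker fully tipped to off; the low scene slope came from edge pixels. Handing in.

```bash
python3 -c "
from cell import ctrl,telemetry
print(ctrl.finish_job(), telemetry.read_state()['clock'])"
```

```text
the job is handed in; nothing more can be done
the job is handed in; nothing more can be done
```

The job is done and handed in at about 35 s. I switched the motor off at the rocker, then loaded the wide and narrow brass collars onto the spindle. The middle collar was absent. After that I laid the three pistons in the three grooves. No verdict was reported.

**Final checks from the camera depth:**
- **Rocker:** it is tipped fully to off, with a slope of about +0.18 in the top view. The automatic slope fit in the scene view read only 0.03 because of edge pixels. A finer reading from earlier scene pictures agreed with off. While pressing the rocker, the tool force peaked at about 50 N against its stop.
- **Collars:** the wide collar's top is at about 60 mm and the narrow one's at about 76 mm, which is fully home. Both slid down without sideways force, then stopped firmly. The final tilt fits, up to about 0.055 rad in the top view and 0.012 in the scene view, rest on few pixels.
- **Pistons:** all three are seated, with their tops at about 40 mm. They lie within about 1 mm across, 2 mm along and 0.03 rad of their grooves.
- **Bystanders:** the caliper, valve slide and thumb saddle look unmoved in the last pictures, and the arm is clear of everything.

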